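# Change over the load of the glassware dryer

### The job

Change over the glassware dryer: switch it off before you lift anything from it, then take every dry beaker up off its tube and set it gently, mouth down, in the tray that already holds a beaker of its own kind (tall with tall, low with low). When all the dry ones are put away, hang each rinsed beaker from the draining mat mouth down on a tube of the dryer, and when they hang switch the dryer on again. Leave the other things on the bench where they are.

Things in the scene. Friction and masses are not known exactly. Their poses are not given: they have to be found in the camera images.
- dry_tall_1: Dry milky white plastic tall beaker, 58 mm across and 110 mm high, walls 3 mm, bottom 4 mm thick, about 80 g. Origin at the centre of its mouth, z towards its closed bottom (up while mouth down). It hangs mouth down over one of the dryer's tubes, its bottom resting on the cap (mouth 114 mm above the bench). May be absent.
- dry_tall_2: Dry milky white plastic tall beaker, 58 mm across and 110 mm high, walls 3 mm, bottom 4 mm thick, about 80 g. Origin at the centre of its mouth, z towards its closed bottom (up while mouth down). It hangs mouth down over one of the dryer's tubes, its bottom resting on the cap (mouth 114 mm above the bench). May be absent.
- dry_low_1: Dry milky white plastic low, wide beaker, 68 mm across and 66 mm high, walls 3 mm, bottom 4 mm thick, about 80 g. Origin at the centre of its mouth, z towards its closed bottom (up while mouth down). It hangs mouth down over one of the dryer's tubes, its bottom resting on the cap (mouth 158 mm above the bench). May be absent.
- dry_low_2: Dry milky white plastic low, wide beaker, 68 mm across and 66 mm high, walls 3 mm, bottom 4 mm thick, about 80 g. Origin at the centre of its mouth, z towards its closed bottom (up while mouth down). It hangs mouth down over one of the dryer's tubes, its bottom resting on the cap (mouth 158 mm above the bench). May be absent.
- wet_1: Freshly rinsed milky white plastic low, wide beaker, 68 mm across and 66 mm high, walls 3 mm, bottom 4 mm thick, about 80 g. Origin at the centre of its mouth, z towards its closed bottom (up while mouth down). It stands mouth down on the fixed black draining mat (240 x 120 mm, surface 6 mm above the bench) to the left of the dryer. May be absent. Hung, its mouth is 158 mm above the bench.
- wet_2: Freshly rinsed milky white plastic low, wide beaker, 68 mm across and 66 mm high, walls 3 mm, bottom 4 mm thick, about 80 g. Origin at the centre of its mouth, z towards its closed bottom (up while mouth down). It stands mouth down on the fixed black draining mat (240 x 120 mm, surface 6 mm above the bench) to the left of the dryer. May be absent. Hung, its mouth is 158 mm above the bench.
- model_tall: The milky white plastic tall beaker, 58 mm across and 110 mm high, walls 3 mm, bottom 4 mm thick, about 80 g. Origin at the centre of its mouth, z towards its closed bottom (up while mouth down). It already stands mouth down in one of the two trays, near an end of it, and shows which kind of beaker that tray is for.
- model_low: The milky white plastic low, wide beaker, 68 mm across and 66 mm high, walls 3 mm, bottom 4 mm thick, about 80 g. Origin at the centre of its mouth, z towards its closed bottom (up while mouth down). It already stands mouth down in one of the two trays, near an end of it, and shows which kind of beaker that tray is for.
- tray_1: One of two identical fixed shallow blue trays, 288 mm long (its x), 110 mm wide (its y), 22 mm high, walls 4 mm, floor 4 mm thick. Origin at the centre of its underside. It holds three beakers in a row along x. Which kind it is for changes from start to start.
- tray_2: One of two identical fixed shallow blue trays, 288 mm long (its x), 110 mm wide (its y), 22 mm high, walls 4 mm, floor 4 mm thick. Origin at the centre of its underside. It holds three beakers in a row along x. Which kind it is for changes from start to start.
- dryer: Glassware air dryer, fixed. Origin on the bench under it; x points to its back, y to its left. Metal case from x -150 to +120 mm and y -160 to +160 mm, its top 85 mm above the bench, with six upright air tubes in two rows of three and a toggle switch on its front console. The tubes, 16 mm thick, end in flat round caps 36 mm across and 6 mm thick, tops 220 mm above the bench.
- peg1 (a point): Centre of the top of a tube's cap, front row, left. Neighbouring tubes are 115 mm apart across the dryer and 90 mm from front to back.
- peg2 (a point): Centre of the top of a tube's cap, front row, middle. Neighbouring tubes are 115 mm apart across the dryer and 90 mm from front to back.
- peg3 (a point): Centre of the top of a tube's cap, front row, right. Neighbouring tubes are 115 mm apart across the dryer and 90 mm from front to back.
- peg4 (a point): Centre of the top of a tube's cap, back row, left. Neighbouring tubes are 115 mm apart across the dryer and 90 mm from front to back.
- peg5 (a point): Centre of the top of a tube's cap, back row, middle. Neighbouring tubes are 115 mm apart across the dryer and 90 mm from front to back.
- peg6 (a point): Centre of the top of a tube's cap, back row, right. Neighbouring tubes are 115 mm apart across the dryer and 90 mm from front to back.
- switch (a joint): Toggle switch of the dryer: 1.0 = on (leaning left, to the dryer's +y), 0 = off (leaning right, to its -y). It stays where it is left; about 1.5 N at the tip moves it. It is on at the start.
- switch_tip (a point): Centre of the 26 mm black ball at the end of the switch lever, 55 mm from its pivot; the pivot is 110 mm in front of the dryer's origin and 106 mm above the bench, and the lever swings 0.5 rad to either side of upright across the dryer (y).
- amber_bottle: Bystander to be left alone: amber reagent jar, 60 mm across, 130 mm high. Origin at the centre of its underside.
- wash_bottle: Bystander to be left alone: wash bottle, 68 mm across, 205 mm high with its bent spout. Origin at the centre of its underside.
- cylinder: Bystander to be left alone: measuring cylinder, foot 64 mm across, 205 mm high. Origin at the centre of its underside.
- dropper_bottle: Bystander to be left alone: small white dropper bottle, 44 mm across, 90 mm high. Origin at the centre of its underside.
- flask: Bystander to be left alone: glass conical flask, 82 mm across, 130 mm high. Origin at the centre of its underside.
Not all that is in view belongs to the job. Leave any red, turquoise or yellow look-alike of the wet_2 alone.

How it is judged:
By the outcome, as a careful person would: the job done as asked, in the order asked, and still so for the second after the job is handed in, with the robot touching nothing.
Of dry_tall_1, dry_tall_2, dry_low_1, dry_low_2 only 3 to 4 are there at a start; the rules pass over those that are not, and their reading is None.
Of wet_1, wet_2 only 1 to 2 are there at a start; the rules pass over those that are not, and their reading is None.
At some moment in a run one of wet_1, wet_2 may be knocked a few centimetres aside while the robot is not near it.
It also fails if it takes over 210 s, if anything falls off the work surface, if the arm or the gripper's body presses on something with over 40 N, if the wrist force passes 120 N, or if a joint passes its speed limit or range.

### The arm

A 6-joint arm with a two-finger parallel gripper is mounted at the origin on the work surface. World frame = base frame: x ahead of the robot, y to its left, z up, the work surface at z = 0. Lengths are in mm, angles in rad, forces in N, time in s.
With the tool pointing down it reaches from about 350 to 975 mm from the base axis. Payload 7.1 kg.
Tool frame: the origin (TCP) lies at the very end of the fingers, on their centre line; the grasp point (between the pads) lies 19 mm behind it (ctrl.grip_point_offset is the distance from the TCP to the grasp point, in mm); z points along the fingers, y is the direction in which the jaws open and shut (so a half turn about z gives the same grasp; the last joint's range is limited). The gripper opens to 88 mm and grips with 3 to 60 N. Pads are 20 mm wide; open, the fingers measure 115 mm over their backs; the gripper's body (75 mm by 178 mm) begins 61 mm behind the grasp point.
Start: joints at [1.263, 0.423, 1.63, -0, 1.089, -0.019], TCP at [177.97, 599.109, 222.675] pointing down, gripper open.
Joint ranges: [-3, 3], [-0.9, 2.11], [0.09, 2.58], [-1.31, 4.45], [0.11, 2.69], [-2.54, 2.54]. Speed limits (rad/s): [2.39, 2.39, 3.01, 3.14, 3.14, 3.14].

### API

Orientations are given as a rotation vector (axis times angle).
In Python, from workcell import ctrl gives the robot as it stands.
- The arm moves only by the tool move_arm, never from a script. Its argument "increments" is one flat list of numbers, 5 for each row, row after row: the closure in counts, from 0 (fully open) to 255 (shut), then the shift along the tool's x, y, z in mm, then the turn about the tool's z in degrees. In form: [grip, dx, dy, dz, yaw, grip, dx, dy, dz, yaw, ...]. A call has 1 to 12 rows; each row is the pose to reach, as a shift and turn from the pose measured when the call began, along the tool's axes at that moment; what a row does not reach only later rows make up. A row lasts 1/8 s, in which the tool goes at most 62.5 mm and 10.7 degrees, less where a joint would pass 70% of its speed; a pose out of reach is approached as far as the arm can. A call with a gripper value outside its range is refused whole. The fingers move at their own pace and stop on an object; the grip force is fixed at half the most. Time passes only in rows, so rows that repeat a pose let the fingers close. It gives the time, the measured TCP pose, the force and the opening at its end, in the units of the state.
- ctrl.get_obs(): the state, without advancing time (a new reading comes with each control period).
- ctrl.get_image(name): name is "side" or "top"; returns a dict with "frame" (384x512x3 uint8, red, green, blue), "vertical_fov" (degrees; the focal length in pixels is half the picture's height over the tangent of half this angle, whatever the lens; pixels are square), "cx", "cy" (the principal point, pixels), "pose" (4x4, takes a point from camera to world coordinates). Camera axes: x right, y down, z forward; pixel columns grow to the right and rows downward; lengths in mm; the calibration is good to about 2 mm. A picture is of the moment at which its call begins. There is no depth.
- ctrl.close_job(): hands the job in, once; it reports no verdict.
The state is a dict: "t": time; "qpos": joint angles; "qvel": joint speeds; "joint_torque": joint torques, N m; "ee_pos": TCP position; "orientation": TCP orientation; "ft_force": force on the tool from outside, world axes, zero at the start; "moment": the same for the moment, N m; "width": finger opening in mm.
Only numpy, scipy, OpenCV 4.12 (cv2) and the standard library are available. Lean on these libraries where they do the work, as an engineer would, in place of code of your own. Each camera call takes 0.05 s, during which the arm holds its last target.

## Working session

There is one attempt and no reset: what is moved stays moved. The work goes in short steps, Python scripts to look and compute and a tool call to move; the robot and the scene stay as the last step left them, time stands still between calls to the robot, and variables do not carry over. Pictures are saved under pics/ and viewed, and the job is handed in when it is done.

Besides the shell and the picture viewer there is one more tool, called after ">>>" by a JSON object that holds its "method" and its "body". move_arm: Moves the arm, as the interface text tells. Its arguments: {"type":"object","properties":{"increments":{"type":"array","items":{"type":"number"}}},"required":["increments"]}

```bash
mkdir -p pics; ls
python3 - <<'E'
from workcell import ctrl
import cv2,numpy as np
print(ctrl.get_obs())
for n in("side","top"):
    d=ctrl.get_image(n); cv2.imwrite(f"pics/{n}0.png",d["frame"][:,:,::-1])
    print(n,d["vertical_fov"],d["cx"],d["cy"],np.round(d["pose"],3).tolist(),[k for k in d])
E
```

```text
pics
{'t': 0.0, 'qpos': array([ 1.26295160e+00,  4.23810328e-01,  1.63066092e+00, -5.66858911e-06,
        1.08860773e+00, -1.89919758e-02]), 'qvel': array([-0.0014363 ,  0.00144393, -0.00127352,  0.00206361, -0.00071882,
       -0.00068686]), 'joint_torque': array([ 3.45906366e-03, -5.44642246e+01, -2.73660707e+01,  6.45118416e-02,
        2.28686171e-02, -1.17916543e-04]), 'ee_pos': array([177.84079305, 598.59903534, 221.93217477]), 'orientation': array([-4.52114799e-01, -3.10864973e+00,  2.30471927e-03]), 'ft_force': array([ 0.23157712,  0.2353084 , -0.19020259]), 'moment': array([0.06583377, 0.02692322, 0.01255356]), 'width': 87.84841629071659}
side 56.24671088193077 256.0690880633302 189.2774746471392 [[0.895, -0.286, 0.342, 128.284], [-0.446, -0.591, 0.672, -764.993], [0.01, -0.754, -0.656, 912.868], [0.0, 0.0, 0.0, 1.0]] ['frame', 'vertical_fov', 'cx', 'cy', 'pose']
top 55.414724500736945 252.90535750436584 189.13783790112524 [[-0.012, -0.982, 0.19, 268.321], [-1.0, 0.011, -0.004, 36.856], [0.002, -0.19, -0.982, 1529.367], [0.0, 0.0, 0.0, 1.0]] ['frame', 'vertical_fov', 'cx', 'cy', 'pose']
```

View pics/side0.png

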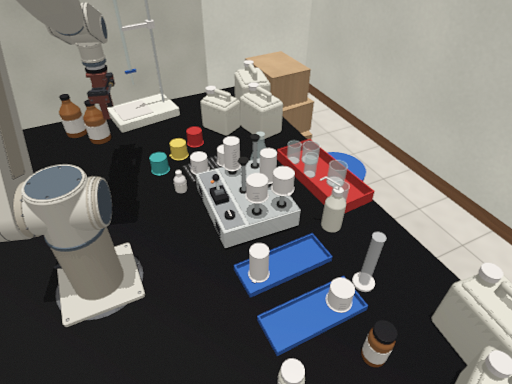

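View pics/top0.png

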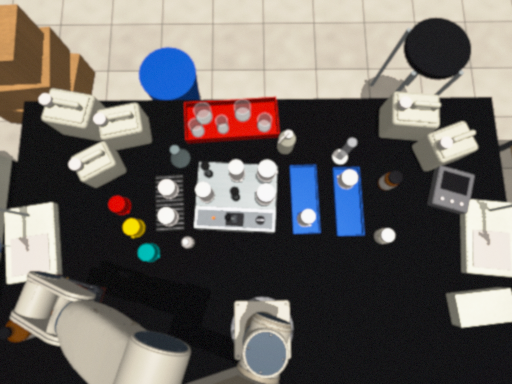

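Run:
```python
import cv2
t=cv2.imread("pics/top0.png"); s=cv2.imread("pics/side0.png")
cv2.imwrite("pics/t1.png",cv2.resize(t[140:260,130:290],None,fx=5,fy=5,interpolation=cv2.INTER_CUBIC))
cv2.imwrite("pics/t2.png",cv2.resize(t[140:260,270:410],None,fx=5,fy=5,interpolation=cv2.INTER_CUBIC))
cv2.imwrite("pics/s1.png",cv2.resize(s[120:270,140:340],None,fx=4,fy=4,interpolation=cv2.INTER_CUBIC))
```

```text
(no output)
```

View pics/t1.png

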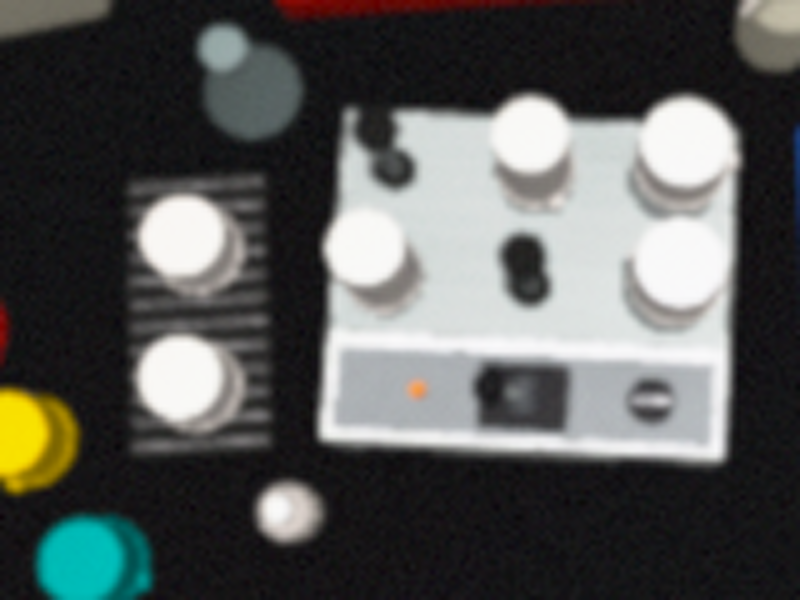

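View pics/t2.png

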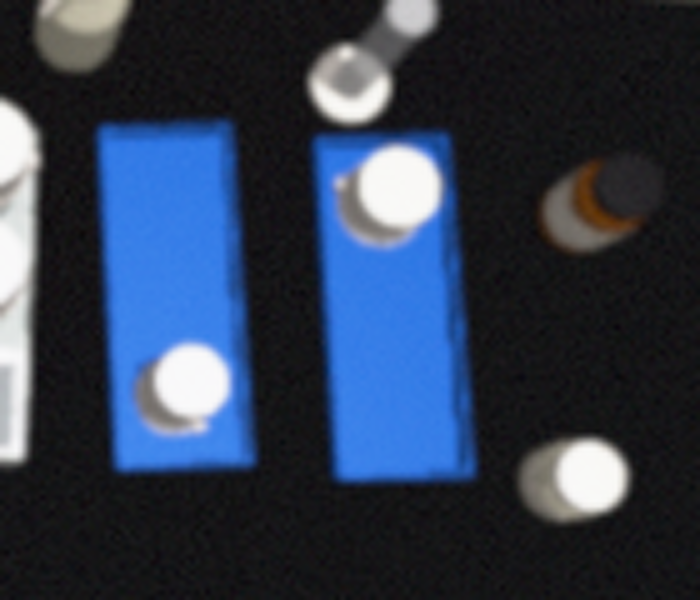

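View pics/s1.png

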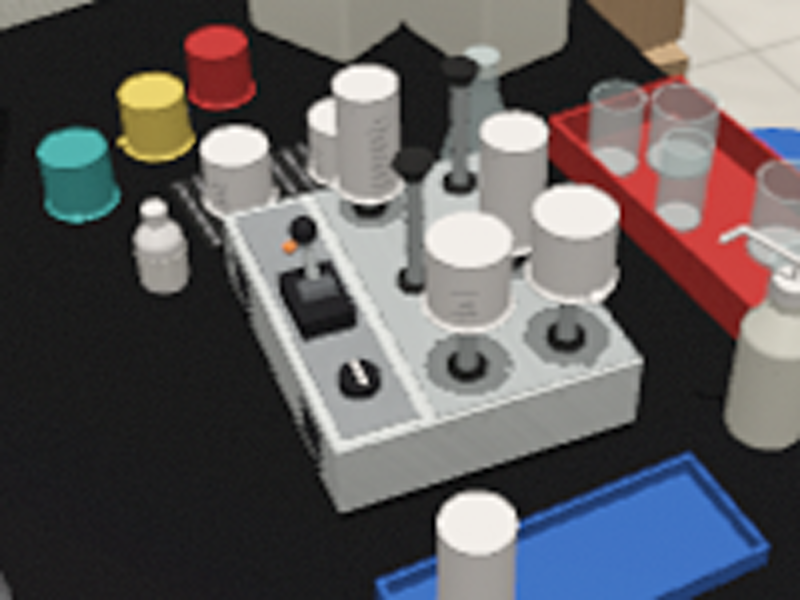

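```bash
cat > h.py <<'E'
import cv2,numpy as np
from workcell import ctrl
def grab(n):
    return ctrl.get_image(n)
def f(d): return d["frame"].shape[0]/2/np.tan(np.radians(d["vertical_fov"]/2))
def cast(d,u,v,z):
    F=f(d); r=d["pose"][:3,:3]@np.array([(u-d["cx"])/F,(v-d["cy"])/F,1]); o=d["pose"][:3,3]
    return o+r*(z-o[2])/r[2]
def proj(d,p):
    q=np.linalg.inv(d["pose"])@np.append(p,1); F=f(d)
    return np.array([d["cx"]+F*q[0]/q[2],d["cy"]+F*q[1]/q[2]])
def blobs(d,lo,box,amin=15):
    im=d["frame"]; x0,y0,x1,y1=box
    m=np.zeros(im.shape[:2],np.uint8); m[y0:y1,x0:x1]=(im[y0:y1,x0:x1].min(2)>lo)
    n,l,st,c=cv2.connectedComponentsWithStats(m)
    return [(c[i],st[i]) for i in range(1,n) if st[i][4]>=amin]
E
python3 - <<'E'
from h import *
np.set_printoptions(precision=1,suppress=True)
d=grab("top"); s=grab("side")
for D,box,lo in((d,(140,140,410,260),235),(s,(140,120,380,384),225)):
    for c,st in blobs(D,lo,box): print(c,st, *[cast(D,*c,z)[:2] for z in(224,114,72)])
    print()
E
```

```text
[339.8 160.3] [334 158  12   5  27] [ 625.3 -290.7] [ 655.4 -318.3] [ 666.9 -328.8]
[235.5 166.6] [228 161  15  12 139] [605.6  94.6] [634.   99.5] [644.8 101.3]
[266.8 168.1] [259 161  17  15 201] [598.7 -20.6] [626.5 -25.4] [637.1 -27.3]
[349.5 176.8] [343 170  14  14 158] [ 562.4 -322.8] [ 587.1 -353.1] [ 596.6 -364.7]
[166.1 186.7] [159 180  15  14 156] [533.  347.4] [555.3 373.5] [563.8 383.5]
[202.7 188.7] [196 182  14  14 153] [524.1 213.9] [545.6 228.8] [553.8 234.5]
[265.8 191.7] [257 184  18  17 230] [510.3 -15.3] [530.7 -19.7] [538.5 -21.3]
[238.3 209.2] [197 206  78  14 177] [447.5  85. ] [462.6  89. ] [468.4  90.6]
[165.6 215. ] [159 208  14  15 165] [429.6 345.6] [443.2 371.7] [448.4 381.6]
[308.  215.8] [302 210  13  13 127] [ 420.9 -164.9] [ 433.8 -181.9] [ 438.7 -188.4]
[387.8 234.8] [383 229  11  12 103] [ 349.8 -446. ] [ 356.6 -486.7] [ 359.3 -502.2]

[230.7 140.5] [224 137  14   8  93] [523.1 208.8] [586.2 364.3] [610.3 423.7]
[220.3 149. ] [218 146   5   7  29] [471.5 176.7] [526.3 327.1] [547.2 384.5]
[268.  152.7] [261 149  15   9 108] [605.4  88.6] [681.5 224.9] [710.6 276.9]
[198.2 156.2] [191 152  15   9 106] [390.9 169.9] [432.8 319.2] [448.8 376.2]
[283.4 172.5] [274 167  20  12 191] [598.7 -25.3] [673.8  92.8] [702.5 137.9]
[256.7 179.3] [247 173  20  13 210] [509.6 -19. ] [570.5 100.2] [593.8 145.6]
[229.  191.9] [222 180  14  24  31] [411.8 -35.5] [457.  81.] [474.3 125.5]
[338.9 190.2] [334 188   9   5  21] [ 703.7 -168.5] [795.6 -73.2] [830.7 -36.8]
[258.8 250.3] [250 244  19  14 206] [ 392.2 -265.8] [ 434.4 -186.1] [ 450.5 -155.7]
[363.2 283.6] [353 274  21  16 126] [ 560.4 -454. ] [ 629.4 -404.3] [ 655.8 -385.4]
[342.1 287.7] [331 278  23  20 349] [ 511.1 -442. ] [ 572.3 -390.4] [ 595.6 -370.7]
[292.5 370.4] [282 359  22  24 405] [ 320.3 -546.1] [ 351.  -511.1] [ 362.7 -497.8]
```

```bash
cat >> h.py <<'E'
def tri(d,a,s,b):
    A=[];B=[]
    for D,(u,v) in((d,a),(s,b)):
        F=f(D); r=D["pose"][:3,:3]@np.array([(u-D["cx"])/F,(v-D["cy"])/F,1]); r/=np.linalg.norm(r)
        P=np.eye(3)-np.outer(r,r); A.append(P);B.append(P@D["pose"][:3,3])
    x=np.linalg.solve(A[0]+A[1],B[0]+B[1])
    return x,[np.linalg.norm(A[i]@x-B[i]) for i in(0,1)]
E
python3 - <<'E'
from h import *
np.set_printoptions(precision=1,suppress=True)
d=grab("top"); s=grab("side")
P={'ball':((228,217.4),(215.7,177.3)),'cap2':((234.4,190.3),(243.5,160)),'cap4':((205.3,165.8),(255,137.3)),
'p5':((235.5,166.6),(268,152.7)),'p6':((266.8,168.1),(283.4,172.5)),'p3':((265.8,191.7),(256.7,179.3)),'p1':((202.7,188.7),(230.7,140.5)),
'mt':((308,215.8),(258.8,250.3)),'ml':((349.5,176.8),(342.1,287.7)),'w2':((165.6,215),(198.2,156.2)),'ext':((387.3,234.8),(292.5,370.4))}
for k,(a,b) in P.items(): print(k,*tri(d,a,s,b))
for n,c,z in (('case',[(198,162),(277.5,164),(275,231.5),(193.5,227.5)],85),):
    for q in c: print(n,cast(d,*q,z))
# trays
hsv=cv2.cvtColor(d["frame"],cv2.COLOR_RGB2HSV)
m=cv2.inRange(hsv,(105,150,60),(125,255,255)); m[:150]=0
cs,_=cv2.findContours(m,cv2.RETR_EXTERNAL,cv2.CHAIN_APPROX_NONE)
for c in cs:
    if cv2.contourArea(c)>500:
        r=cv2.minAreaRect(c); b=cv2.boxPoints(r); print(r); print([cast(d,*q,22)[:2] for q in b], np.mean([cast(d,*q,22) for q in b],0))
for n,q,z in(('mat',(156,176),6),('mat',(183,175),6),('mat',(184,230),6),('mat',(156.5,231),6),('amber',(395,177),130),('wash',(288,133),150),('cyl',(340,157),5),('drop',(187,242),60)): print(n,cast(d,*q,z))
E
```

```text
ball [428.1 126.1 153.9] [np.float64(1.7597373235722271), np.float64(1.7597373235722953)]
cap2 [519.6  99.  214.3] [np.float64(0.9316868801037587), np.float64(0.9316868801038137)]
cap4 [614.4 206.8 212.5] [np.float64(1.4884945860020207), np.float64(1.4884945860019971)]
p5 [607.7  94.5 219.3] [np.float64(0.8806201195964156), np.float64(0.8806201195964102)]
p6 [600.6 -21.  220. ] [np.float64(0.9319068772090366), np.float64(0.9319068772091427)]
p3 [511.3 -15.4 220.7] [np.float64(0.2567292346744923), np.float64(0.25672923467455283)]
p1 [525.2 214.5 220. ] [np.float64(0.27370005939410563), np.float64(0.2737000593941233)]
mt [ 435.  -182.9  110. ] [np.float64(0.8783364998460595), np.float64(0.8783364998459998)]
ml [ 599.  -367.    64.6] [np.float64(0.6450849491729638), np.float64(0.6450849491730326)]
w2 [449.8 382.5  67.4] [np.float64(0.9625972038579793), np.float64(0.962597203857915)]
ext [ 360.2 -498.8   76.6] [np.float64(1.2817654729213361), np.float64(1.281765472921263)]
case [662.6 253.7  85. ]
case [650.6 -70.6  85. ]
case [376.5 -54.   85. ]
case [395.9 266.9  85. ]
((348.3424072265625, 200.97860717773438), (71.61026763916016, 29.629688262939453), 86.42366790771484)
[array([ 655.2, -303.9]), array([ 661.9, -430.3]), array([ 359.4, -428.1]), array([ 353.3, -306.4])] [ 507.5 -367.2   22. ]
((304.2500305175781, 198.75), (71.24186706542969, 29.534442901611328), 86.18592071533203)
[array([ 666. , -116.3]), array([ 673.2, -242.1]), array([ 371.6, -248.1]), array([ 365. , -126.9])] [ 518.9 -183.4   22. ]
mat [624.4 443.9   6. ]
mat [627.4 328.7   6. ]
mat [392.9 318.8   6. ]
mat [390.1 432.8   6. ]
amber [ 580.9 -527.3  130. ]
wash [ 759.6 -110.4  150. ]
cyl [ 700.  -347.4    5. ]
drop [340.8 295.7  60. ]
```

```bash
cat >> h.py <<'E'
from scipy.spatial.transform import Rotation as R
def inc(*pts):
    o=ctrl.get_obs(); T=R.from_rotvec(o["orientation"]).as_matrix(); p=o["ee_pos"]
    print("t %.2f pos %s F %s w %.1f"%(o["t"],np.round(p,1),np.round(o["ft_force"],1),o["width"]))
    for q in pts:
        e=T.T@(np.array(q[:3])-p)
        j=T[:,1]; a=np.degrees(np.arctan2(-j[0],j[1]))  # jaw angle from world +y, ccw
        w=q[3] if len(q)>3 else -3.4
        dy=-(w-a); dy=(dy+90)%180-90
        print(q,"->",np.round(e,1),"yaw",round(dy,1))
E
python3 -c "
from h import *
inc((178,599,300),(427,175,300),(427,175,142))"
```

```text
t 0.30 pos [177.9 598.9 222.4] F [ 0.1  0.2 -0.2] w 87.8
(178, 599, 300) -> [ -0.1   0.  -77.6] yaw -13.1
(427, 175, 300) -> [-359.5 -335.5  -77.4] yaw -13.1
(427, 175, 142) -> [-359.5 -335.4   80.6] yaw -13.1
```

>>> {"method": "move_arm", "body": {"increments": [255,0,0,-78,0,255,-60,-56,-78,-5,255,-120,-112,-78,-10,255,-180,-168,-78,-13,255,-240,-224,-78,-13,255,-300,-280,-78,-13,255,-360,-335,-78,-13,255,-360,-335,-78,-13,255,-360,-335,-78,-13,255,-360,-335,-78,-13,255,-360,-335,-78,-13,255,-360,-335,-78,-13]}}

```text
t: 1.8
ee_pos: [427.0, 176.3, 300.5]
orientation: [-0.095, -3.14, 0.001]
ft_force: [0.6, 0.1, 0.2]
width: 0.2
```

```bash
python3 -c "
from h import *
inc((427,175,142),(427,102,142))
s=grab('side');d=grab('top')
cv2.imwrite('pics/sm1.png',cv2.resize(s['frame'][60:260,140:340,::-1],None,fx=3,fy=3))
cv2.imwrite('pics/tm1.png',cv2.resize(d['frame'][130:330,150:350,::-1],None,fx=3,fy=3))
p=ctrl.get_obs()['ee_pos']; print(proj(s,p),proj(d,p))"
```

```text
t 1.80 pos [427.  176.3 300.5] F [0.6 0.1 0.2] w 0.2
(427, 175, 142) -> [-1.000e-01 -1.300e+00  1.585e+02] yaw -0.0
(427, 102, 142) -> [ -4.5 -74.1 158.5] yaw -0.0
[206.00395375 132.50596698] [210.42080885 212.4323106 ]
```

View pics/sm1.png

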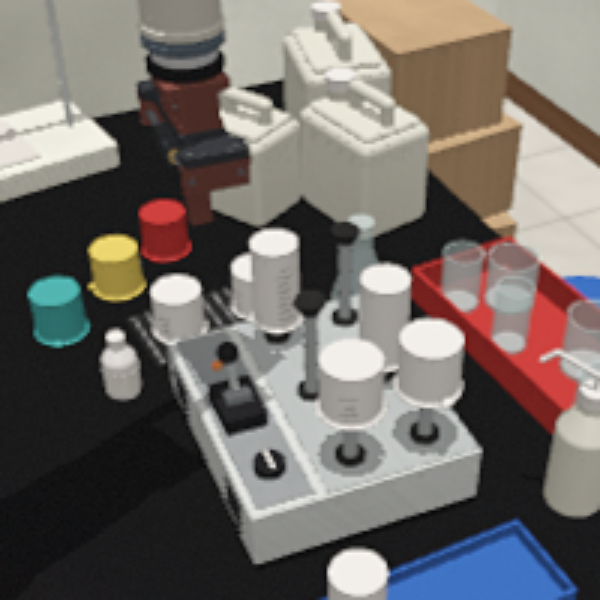

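View pics/tm1.png

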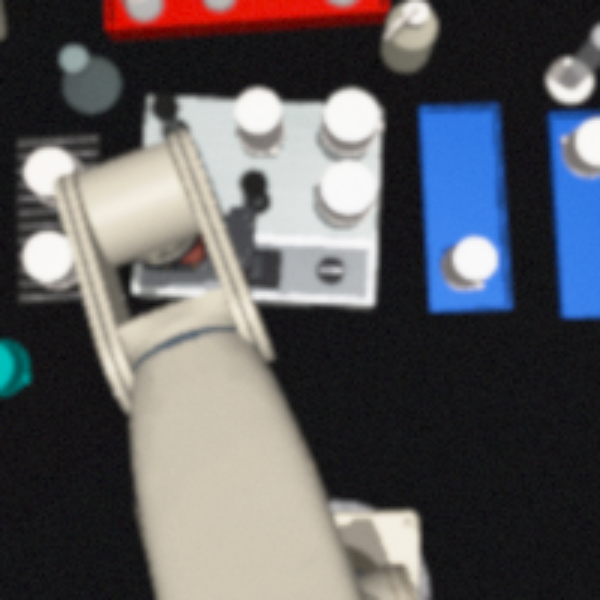

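>>> {"method": "move_arm", "body": {"increments": [255,0,0,60,0,255,0,0,120,0,255,0,0,158,0,255,0,0,158,0,255,-1,-10,158,0,255,-1,-20,158,0,255,-2,-30,158,0,255,-2,-40,158,0,255,-3,-50,158,0,255,-4,-60,158,0,255,-4,-66,158,0,255,-4,-66,158,0]}}

```text
t: 3.4
ee_pos: [426.8, 109.6, 142.4]
orientation: [-0.095, -3.139, 0.001]
ft_force: [-0.7, 0.0, 0.6]
width: 0.8
```

```bash
python3 -c "
from h import *
inc((427,102,142),)
s=grab('side');d=grab('top')
cv2.imwrite('pics/sm2.png',cv2.resize(s['frame'][120:240,170:290,::-1],None,fx=5,fy=5))"
```

```text
t 3.40 pos [426.8 109.6 142.4] F [-0.7  0.   0.6] w 0.8
(427, 102, 142) -> [-0.7 -7.6  0.4] yaw -0.1
```

View pics/sm2.png

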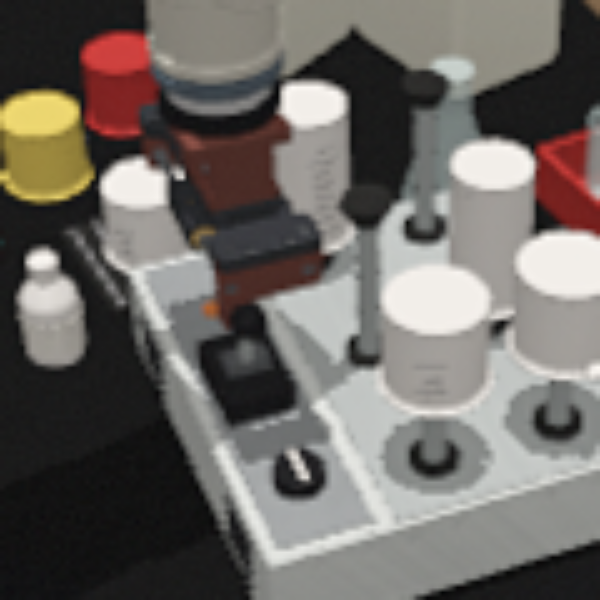

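>>> {"method": "move_arm", "body": {"increments": [255,0,-4,0,0,255,-1,-8,0,0,255,-1,-12,0,0,255,-1,-14,0,0,255,-1,-14,0,0]}}

```text
t: 4.12
ee_pos: [427.3, 98.9, 142.5]
orientation: [-0.099, -3.14, -0.008]
ft_force: [-1.0, 23.9, -4.5]
width: 0.5
```

```bash
python3 -c "
from h import *
inc((427,102,142),)
s=grab('side');d=grab('top')
cv2.imwrite('pics/sm3.png',cv2.resize(s['frame'][120:240,170:290,::-1],None,fx=5,fy=5))"
```

```text
t 4.12 pos [427.3  98.9 142.5] F [-1.  23.9 -4.5] w 0.5
(427, 102, 142) -> [0.5 3.  0.5] yaw -0.2
```

View pics/sm3.png

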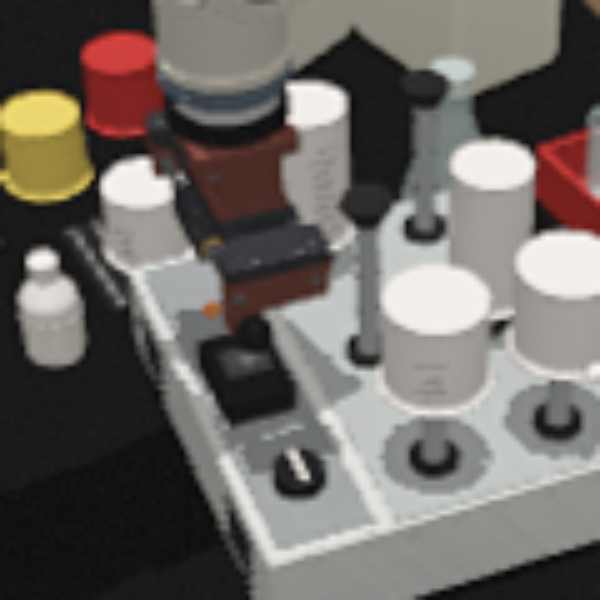

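>>> {"method": "move_arm", "body": {"increments": [255,0,10,0,0,255,0,25,-20,0,255,0,40,-60,0,255,0,60,-110,0,0,0,60,-140,0,0,0,60,-140,0]}}

```text
t: 4.97
ee_pos: [432.4, 158.6, 285.0]
orientation: [0.097, 3.135, 0.01]
ft_force: [0.3, 0.4, -0.6]
width: 17.0
```

```bash
python3 -c "
from h import *
inc((523.6,211.4,340),(523.6,211.4,180),)
s=grab('side');d=grab('top')
cv2.imwrite('pics/sm4.png',cv2.resize(s['frame'][120:240,170:290,::-1],None,fx=5,fy=5))"
```

```text
t 4.97 pos [432.4 158.6 285. ] F [ 0.3  0.4 -0.6] w 17.0
(523.6, 211.4, 340) -> [-88.   58.7 -54.2] yaw -0.1
(523.6, 211.4, 180) -> [-87.2  57.7 105.8] yaw -0.1
```

View pics/sm4.png

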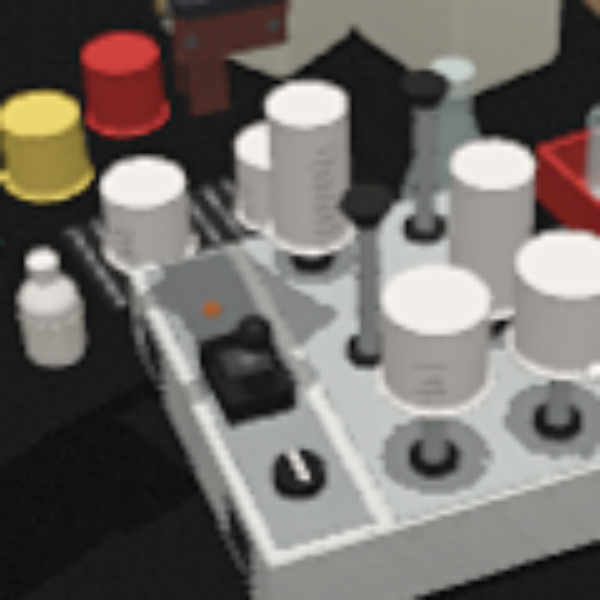

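```bash
python3 -c "
from h import *
s=grab('side')
for y in(128,102,76): print(y,proj(s,(428,y,154 if y!=102 else 161)))"
```

```text
128 [214.94110808 177.06859311]
102 [217.72494705 179.91141507]
76 [220.85156874 186.16692257]
```

>>> {"method": "move_arm", "body": {"increments": [0,0,0,-54,0,0,-44,29,-54,0,0,-88,58,-54,0,0,-88,58,-54,0,0,-88,58,-54,0,0,-88,58,-54,0]}}

```text
t: 5.88
ee_pos: [520.8, 209.1, 335.1]
orientation: [-0.099, -3.137, -0.005]
ft_force: [-1.0, 0.4, 0.6]
width: 86.6
```

```bash
python3 -c "
from h import *
inc((523.6,211.4,178),)
s=grab('side');d=grab('top')
p=np.array([523.6,211.4,340]);print(proj(s,p),proj(s,ctrl.get_obs()['ee_pos']))
cv2.imwrite('pics/sm5.png',cv2.resize(s['frame'][60:200,160:300,::-1],None,fx=4,fy=4))"
```

```text
t 5.88 pos [520.8 209.1 335.1] F [-1.   0.4  0.6] w 86.6
(523.6, 211.4, 178) -> [ -3.2   1.9 157.1] yaw -0.2
[229.21695613 109.98747551] [228.823518   111.61610439]
```

View pics/sm5.png

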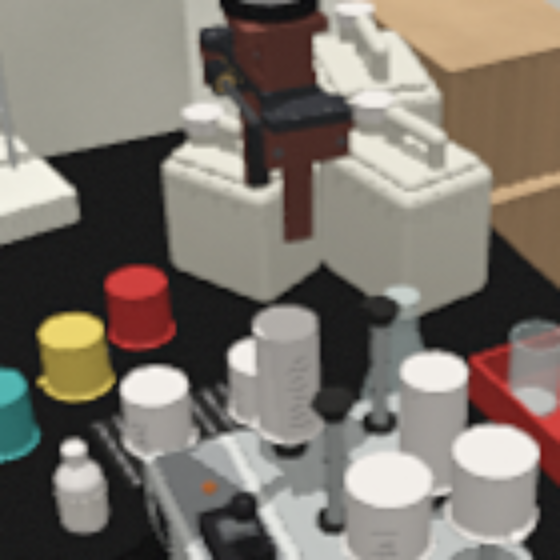

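>>> {"method": "move_arm", "body": {"increments": [0,-3,2,50,0,0,-3,2,100,0,0,-3,2,130,0,0,-3,2,150,0,0,-3,2,157,0,0,-3,2,157,0,255,-3,2,157,0,255,-3,2,157,0,255,-3,2,157,0,255,-3,2,157,0,255,-3,2,157,0]}}

```text
t: 7.35
ee_pos: [524.1, 211.8, 179.1]
orientation: [-0.099, -3.138, -0.006]
ft_force: [-1.3, -0.1, 4.2]
width: 55.0
```

```bash
python3 -c "
from h import *
inc((523.6,211.4,315))
s=grab('side')
cv2.imwrite('pics/sm6.png',cv2.resize(s['frame'][60:200,160:300,::-1],None,fx=4,fy=4))"
```

```text
t 7.35 pos [524.1 211.8 179.1] F [-1.3 -0.1  4.2] w 55.0
(523.6, 211.4, 315) -> [ 7.000e-01  1.000e-01 -1.359e+02] yaw -0.2
```

View pics/sm6.png

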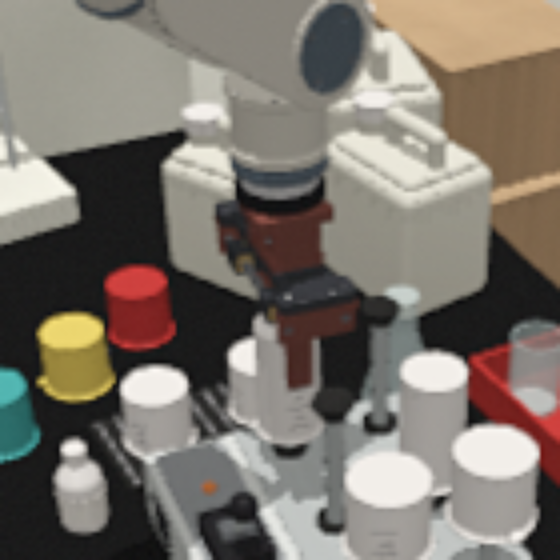

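>>> {"method": "move_arm", "body": {"increments": [255,0,0,-20,0,255,0,0,-60,0,255,0,0,-110,0,255,0,0,-145,0,255,0,0,-145,0]}}

```text
t: 8.02
ee_pos: [525.7, 211.7, 326.8]
orientation: [0.099, 3.137, 0.01]
ft_force: [0.3, -0.0, -1.1]
width: 54.9
```

```bash
python3 -c "
from h import *
inc((604,-182,325),(604,-182,69))
s=grab('side')
cv2.imwrite('pics/sm7.png',cv2.resize(s['frame'][60:200,160:300,::-1],None,fx=4,fy=4))
d=grab('top')
for q in [(289.4,165),(293,234),(316.6,164.4),(321.2,233)]: print(cast(d,*q,22)[:2])
for q in [(332.8,167),(360,166.5),(364.5,235.5),(336.8,236)]: print(cast(d,*q,22)[:2])
hsv=cv2.cvtColor(s['frame'],cv2.COLOR_RGB2HSV)
m=cv2.inRange(hsv,(105,130,60),(125,255,255)); m[:230]=0
cs,_=cv2.findContours(m,cv2.RETR_EXTERNAL,cv2.CHAIN_APPROX_NONE)
for c in cs:
  if cv2.contourArea(c)>500:
    c=cv2.convexHull(c); a=cv2.approxPolyDP(c,5,True)[:,0]; print([(tuple(map(int,q)),cast(s,*map(float,q),22)[:2].round(0)) for q in a])
"
```

```text
t 8.03 pos [525.7 211.7 326.8] F [ 0.3 -0.  -1.1] w 54.9
(604, -182, 325) -> [-1.029e+02 -3.880e+02 -3.000e-01] yaw -0.2
(604, -182, 69) -> [-102.1 -389.6  255.7] yaw -0.2
[ 662.28995169 -125.76648402]
[ 370.14774625 -131.61836232]
[ 663.6357217  -241.63450998]
[ 372.90166853 -247.54460275]
[ 651.46916964 -310.00648448]
[ 652.37071942 -425.83237017]
[ 360.66188418 -424.69571661]
[ 359.93094704 -310.93972538]
[((367, 304), array([ 654., -420.])), ((278, 355), array([ 363., -434.])), ((257, 320), array([ 358., -328.])), ((330, 281), array([ 605., -313.])), ((356, 291), array([ 652., -374.]))]
[((332, 256), array([ 665., -240.])), ((250, 297), array([ 372., -258.])), ((233, 265), array([ 373., -136.])), ((310, 233), array([ 655., -128.]))]
```

View pics/sm7.png

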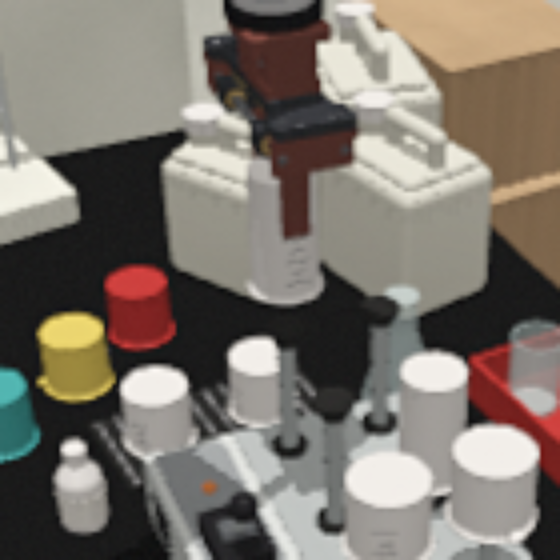

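>>> {"method": "move_arm", "body": {"increments": [255,-14,-56,0,0,255,-28,-112,0,0,255,-43,-168,0,0,255,-58,-224,0,0,255,-72,-280,0,0,255,-86,-336,0,0,255,-101,-391,0,0,255,-101,-391,0,0,255,-101,-391,0,0,255,-101,-391,60,0,255,-101,-391,120,0,255,-101,-391,120,0]}}

```text
t: 9.62
ee_pos: [596.2, -182.3, 196.8]
orientation: [-0.096, -3.127, -0.011]
ft_force: [-0.3, -0.1, 0.1]
width: 55.7
```

```bash
python3 -c "
from h import *
inc((602,-185,80),(602,-185,69))
s=grab('side')
cv2.imwrite('pics/sm8.png',cv2.resize(s['frame'][140:340,200:400,::-1],None,fx=3,fy=3))
"
```

```text
t 9.62 pos [ 596.2 -182.3  196.8] F [-0.3 -0.1  0.1] w 55.7
(602, -185, 80) -> [ -7.5  -3.2 116.7] yaw -0.1
(602, -185, 69) -> [ -7.6  -3.2 127.7] yaw -0.1
```

View pics/sm8.png

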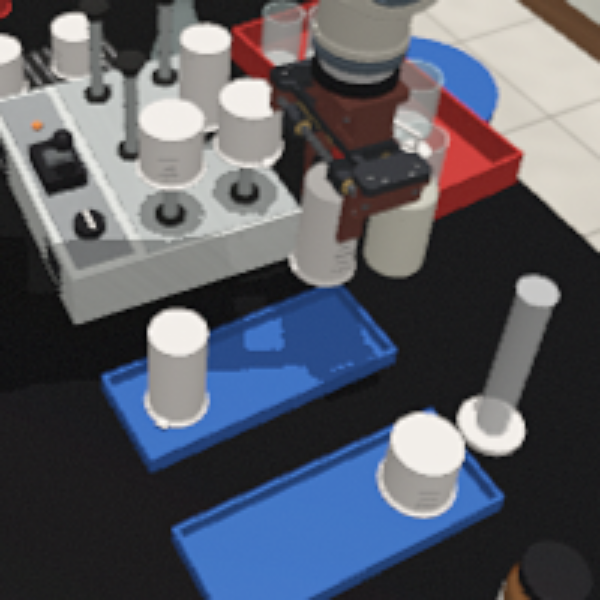

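>>> {"method": "move_arm", "body": {"increments": [255,-8,-3,50,0,255,-8,-3,100,0,255,-8,-3,118,0,255,-8,-3,122,0,255,-8,-3,122,0,255,-8,-3,122,0]}}

```text
t: 10.42
ee_pos: [606.9, -186.5, 80.3]
orientation: [-0.096, -3.136, -0.007]
ft_force: [-0.4, 0.1, -0.6]
width: 55.0
```

```bash
python3 -c "
from h import *
inc((602,-185,69))
"
```

```text
t 10.43 pos [ 606.9 -186.5   80.3] F [-0.4  0.1 -0.6] w 55.0
(602, -185, 69) -> [ 5.   1.2 11.3] yaw -0.1
```

>>> {"method": "move_arm", "body": {"increments": [255,4,1,4,0,255,5,1,7,0,255,5,1,9,0,255,5,1,10,0,255,5,1,11,0,255,5,1,11,0,255,5,1,11,0]}}

```text
t: 11.3
ee_pos: [602.0, -185.2, 69.3]
orientation: [-0.096, -3.136, -0.007]
ft_force: [-0.9, 0.9, -0.4]
width: 55.4
```

>>> {"method": "move_arm", "body": {"increments": [255,0,0,1,0,255,0,0,2,0,255,0,0,2,0]}}

```text
t: 11.68
ee_pos: [602.2, -185.2, 69.1]
orientation: [-0.096, -3.137, -0.007]
ft_force: [-4.7, 1.2, 14.1]
width: 55.0
```

>>> {"method": "move_arm", "body": {"increments": [255,0,0,0,0,40,0,0,0,0,40,0,0,0,0,40,0,0,0,0,40,0,0,-20,0,40,0,0,-70,0,40,0,0,-120,0,40,0,0,-180,0,0,0,0,-240,0,0,0,0,-260,0]}}

```text
t: 12.92
ee_pos: [604.4, -186.8, 335.6]
orientation: [0.096, 3.135, 0.003]
ft_force: [0.5, 1.1, -0.6]
width: 87.3
```

```bash
python3 -c "
from h import *
s=grab('side')
cv2.imwrite('pics/sm9.png',cv2.resize(s['frame'][140:340,200:400,::-1],None,fx=3,fy=3))
inc((605.5,92,330),(605.5,92,179))
"
```

```text
t 12.97 pos [ 604.8 -186.9  336.7] F [0.3 0.6 1.8] w 87.8
(605.5, 92, 330) -> [ 16.4 278.4   7. ] yaw -0.1
(605.5, 92, 179) -> [ 17.3 278.2 158. ] yaw -0.1
```

View pics/sm9.png

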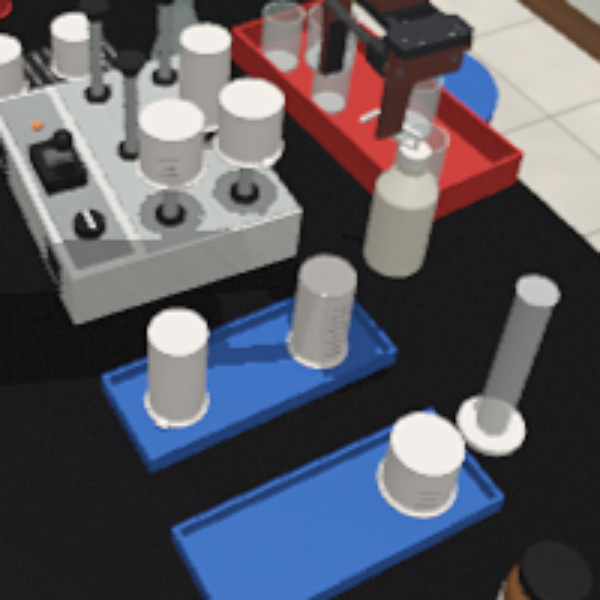

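>>> {"method": "move_arm", "body": {"increments": [0,3,56,0,0,0,7,112,2,0,0,10,168,4,0,0,13,224,7,0,0,16,278,7,0,0,16,278,7,0,0,16,278,7,0,0,16,278,7,0,0,16,278,7,0]}}

```text
t: 14.1
ee_pos: [605.9, 90.3, 330.0]
orientation: [0.099, 3.134, 0.002]
ft_force: [-0.0, 0.1, 0.1]
width: 87.8
```

```bash
python3 -c "
from h import *
s=grab('side')
for c,st in blobs(s,225,(140,120,380,384)): print(c.round(1),st, cast(s,*c,224)[:2].round(1))
inc((605.5,92,330),(605.5,92,179))
"
```

```text
[223.3 148.7] [218 145  11   8  74] [481.  173.8]
[198.2 156.2] [191 152  15   9 106] [390.9 169.9]
[283.4 172.5] [274 167  20  12 191] [598.7 -25.3]
[256.8 179.5] [247 174  20  12 203] [509.5 -19.9]
[338.9 190.2] [334 188   9   5  21] [ 703.7 -168.5]
[309.  231.7] [301 226  17  13 172] [ 536.1 -267.8]
[258.8 250.3] [250 244  19  14 206] [ 392.2 -265.8]
[363.2 283.6] [353 274  21  16 126] [ 560.4 -454. ]
[342.1 287.7] [331 278  23  20 348] [ 511.1 -441.9]
[292.5 370.5] [282 359  22  24 406] [ 320.3 -546.1]
t 14.15 pos [606.   90.4 330. ] F [-0.6 -0.1 -1. ] w 87.6
(605.5, 92, 330) -> [0.6 1.6 0. ] yaw -0.2
(605.5, 92, 179) -> [  1.5   1.3 151. ] yaw -0.2
```

>>> {"method": "move_arm", "body": {"increments": [0,1,1,50,0,0,1,1,100,0,0,1,1,130,0,0,1,1,151,0,0,1,1,151,0,0,1,1,151,0,255,1,1,151,0,255,1,1,151,0,255,1,1,151,0,255,1,1,151,0,255,1,1,151,0]}}

```text
t: 15.52
ee_pos: [606.1, 91.8, 179.4]
orientation: [0.098, 3.134, 0.002]
ft_force: [-0.9, -0.1, 3.3]
width: 57.3
```

```bash
python3 -c "
from h import *
inc((605.5,92,330),(519,-186,330))
s=grab('side'); print(cast(s,309,231.7,114))
"
```

```text
t 15.53 pos [606.1  91.8 179.4] F [-0.9 -0.1  3.3] w 57.3
(605.5, 92, 330) -> [  -0.4    0.4 -150.6] yaw -0.2
(519, -186, 330) -> [  68.5 -282.4 -151.5] yaw -0.2
[ 601.1776904  -188.48086391  114.        ]
```

>>> {"method": "move_arm", "body": {"increments": [255,0,0,-20,0,255,0,0,-60,0,255,0,0,-110,0,255,0,0,-150,0,255,0,0,-150,0,255,14,-56,-150,0,255,28,-112,-150,0,255,42,-168,-150,0,255,56,-225,-150,0,255,69,-282,-150,0,255,69,-282,-150,0,255,69,-282,-150,0]}}

```text
t: 17.08
ee_pos: [518.0, -185.3, 327.1]
orientation: [0.1, 3.136, 0.004]
ft_force: [-0.4, 0.4, -1.6]
width: 56.8
```

```bash
python3 -c "
from h import *
inc((519,-186,74))
s=grab('side')
cv2.imwrite('pics/sm10.png',cv2.resize(s['frame'][90:290,180:380,::-1],None,fx=3,fy=3))
"
```

```text
t 17.07 pos [ 518.  -185.3  327.1] F [-0.4  0.4 -1.6] w 56.8
(519, -186, 74) -> [ 1.000e-01 -1.400e+00  2.531e+02] yaw -0.2
```

View pics/sm10.png

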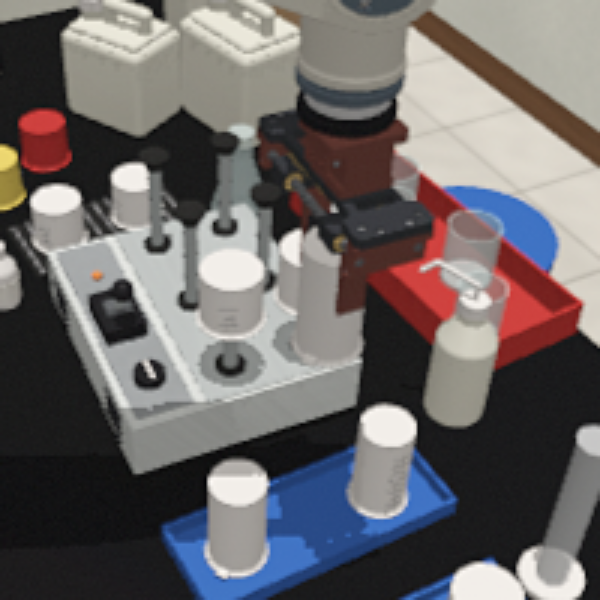

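>>> {"method": "move_arm", "body": {"increments": [255,0,-1,60,0,255,0,-1,120,0,255,0,-1,180,0,255,0,-1,230,0,255,0,-1,248,0,255,0,-1,250,0,255,0,-1,252,0,255,0,-1,252,0,255,0,-1,252,0]}}

```text
t: 18.25
ee_pos: [520.3, -185.5, 76.7]
orientation: [0.098, 3.133, 0.003]
ft_force: [0.5, 0.2, -0.8]
width: 57.2
```

>>> {"method": "move_arm", "body": {"increments": [255,0,0,3,0,255,0,0,5,0,255,0,0,6,0,255,0,0,7,0,255,0,0,7,0,255,0,0,8,0,255,0,0,8,0]}}

```text
t: 19.12
ee_pos: [520.6, -185.5, 69.4]
orientation: [0.098, 3.133, 0.002]
ft_force: [-1.4, 0.5, 7.8]
width: 57.2
```

>>> {"method": "move_arm", "body": {"increments": [255,0,0,0,0,40,0,0,0,0,40,0,0,0,0,40,0,0,0,0,40,0,0,-20,0,40,0,0,-70,0,40,0,0,-130,0,40,0,0,-190,0,0,0,0,-240,0,0,0,0,-240,0]}}

```text
t: 20.38
ee_pos: [520.9, -186.7, 313.9]
orientation: [0.098, 3.125, -0.002]
ft_force: [0.4, 0.4, -0.3]
width: 87.2
```

```bash
python3 -c "
from h import *
s=grab('side')
cv2.imwrite('pics/sm11.png',cv2.resize(s['frame'][90:290,180:380,::-1],None,fx=3,fy=3))
inc((599,-22,310),(599,-22,187))
"
```

```text
t 20.43 pos [ 519.5 -186.1  311.2] F [-0.1 -0.5 -0.1] w 87.2
(599, -22, 310) -> [-69.1 168.8   2. ] yaw -0.2
(599, -22, 187) -> [-67.7 168.7 125. ] yaw -0.2
```

View pics/sm11.png

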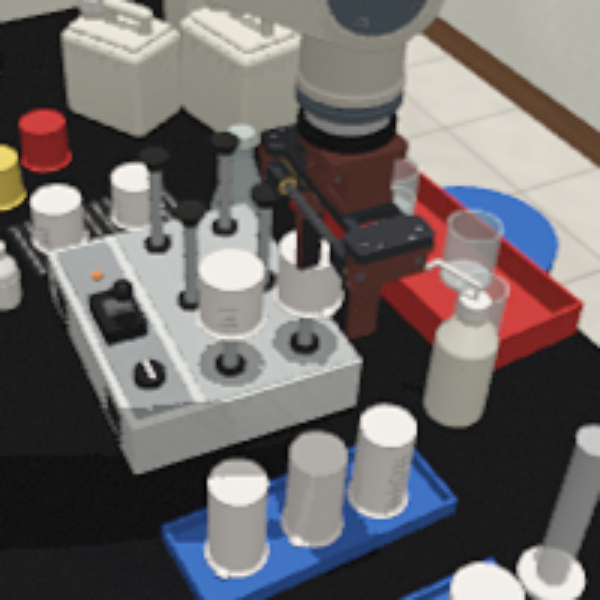

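>>> {"method": "move_arm", "body": {"increments": [0,-23,56,0,0,0,-46,112,0,0,0,-69,169,0,0,0,-69,169,0,0,0,-69,169,0,0,0,-69,169,0,0,0,-69,169,0,0]}}

```text
t: 21.3
ee_pos: [598.5, -23.0, 311.9]
orientation: [0.101, 3.129, 0.0]
ft_force: [0.7, -0.3, 0.3]
width: 87.8
```

```bash
python3 -c "
from h import *
inc((599,-22,310),(599,-22,187))
"
```

```text
t 21.30 pos [598.5 -23.  311.9] F [ 0.7 -0.3  0.3] w 87.8
(599, -22, 310) -> [-0.4  1.   1.9] yaw -0.3
(599, -22, 187) -> [  0.9   1.  124.9] yaw -0.3
```

>>> {"method": "move_arm", "body": {"increments": [0,1,1,50,0,0,1,1,80,0,0,1,1,105,0,0,1,1,120,0,0,1,1,125,0,0,1,1,125,0,0,1,1,125,0,255,1,1,125,0,255,1,1,125,0,255,1,1,125,0,255,1,1,125,0]}}

```text
t: 22.68
ee_pos: [599.0, -21.9, 187.1]
orientation: [0.101, 3.129, 0.0]
ft_force: [0.0, 0.2, 2.4]
width: 65.8
```

```bash
python3 -c "
from h import *
inc((599,-22,330),(508,-368,310))
s=grab('side')
cv2.imwrite('pics/sm12.png',cv2.resize(s['frame'][90:290,180:380,::-1],None,fx=3,fy=3))
"
```

```text
t 22.68 pos [599.  -21.9 187.1] F [0.  0.2 2.4] w 65.8
(599, -22, 330) -> [  -1.6   -0.  -142.8] yaw -0.3
(508, -368, 310) -> [  67.2 -351.2 -123.8] yaw -0.3
```

View pics/sm12.png

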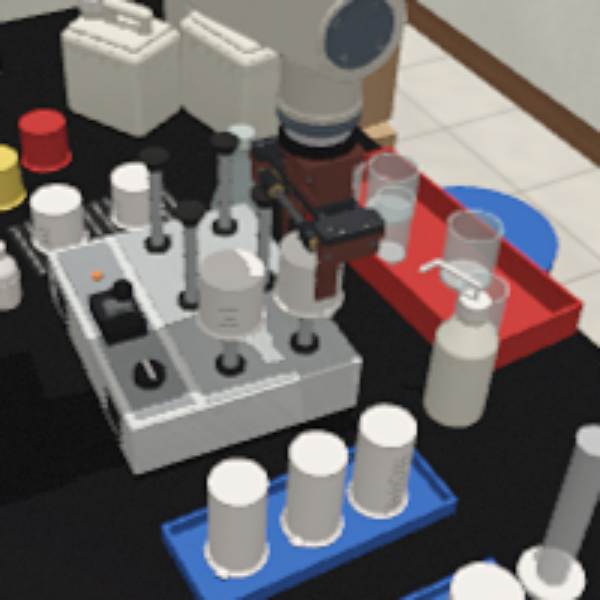

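>>> {"method": "move_arm", "body": {"increments": [255,0,0,-20,0,255,0,0,-60,0,255,0,0,-110,0,255,0,0,-110,0,255,11,-58,-115,0,255,23,-116,-120,0,255,34,-175,-124,0,255,46,-233,-124,0,255,57,-292,-124,0,255,69,-351,-124,0,255,69,-351,-124,0,255,69,-351,-124,0]}}

```text
t: 24.22
ee_pos: [505.7, -367.1, 308.7]
orientation: [0.102, 3.131, 0.003]
ft_force: [-0.2, -0.1, -1.6]
width: 65.9
```

```bash
python3 -c "
from h import *
inc((506,-368,38),(506,-368,33))
s=grab('side')
cv2.imwrite('pics/sm13.png',cv2.resize(s['frame'][184:384,230:430,::-1],None,fx=3,fy=3))
"
```

```text
t 24.23 pos [ 505.7 -367.1  308.7] F [-0.2 -0.1 -1.6] w 65.9
(506, -368, 38) -> [  2.2  -1.5 270.7] yaw -0.3
(506, -368, 33) -> [  2.2  -1.5 275.7] yaw -0.3
```

View pics/sm13.png

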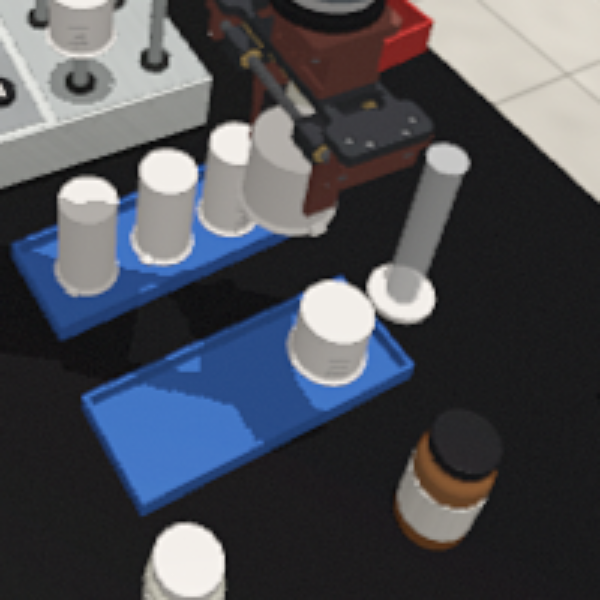

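>>> {"method": "move_arm", "body": {"increments": [255,2,-1,60,0,255,2,-1,120,0,255,2,-1,180,0,255,2,-1,230,0,255,2,-1,260,0,255,2,-1,268,0,255,2,-1,270,0,255,2,-1,270,0,255,2,-1,270,0]}}

```text
t: 25.4
ee_pos: [507.5, -367.6, 40.6]
orientation: [0.1, 3.128, 0.0]
ft_force: [0.0, 0.3, -0.3]
width: 66.3
```

>>> {"method": "move_arm", "body": {"increments": [255,1,0,3,0,255,1,0,5,0,255,1,0,6,0,255,1,0,7,0,255,1,0,7,0,255,1,0,8,0,255,1,0,8,0]}}

```text
t: 26.28
ee_pos: [506.7, -367.6, 33.2]
orientation: [0.1, 3.128, 0.0]
ft_force: [-1.4, 2.1, 6.0]
width: 65.9
```

>>> {"method": "move_arm", "body": {"increments": [255,0,0,0,0,25,0,0,0,0,25,0,0,0,0,25,0,0,0,0,25,0,0,-20,0,25,0,0,-70,0,0,0,0,-130,0,0,0,0,-190,0,0,0,0,-250,0,0,0,0,-280,0,0,0,0,-280,0]}}

```text
t: 27.65
ee_pos: [504.3, -368.3, 317.6]
orientation: [0.1, 3.122, -0.006]
ft_force: [0.5, 1.0, -0.5]
width: 88.1
```

```bash
python3 -c "
from h import *
inc((510.5,-17,310),(510.5,-17,187))
s=grab('side')
cv2.imwrite('pics/sm14.png',cv2.resize(s['frame'][184:384,230:430,::-1],None,fx=3,fy=3))
for c,st in blobs(s,225,(230,160,280,200)): print(c.round(1),st, cast(s,*c,224)[:2].round(1))
"
```

```text
t 27.65 pos [ 504.3 -368.3  317.6] F [ 0.5  1.  -0.5] w 88.1
(510.5, -17, 310) -> [ 16.4 351.    6.1] yaw -0.3
(510.5, -17, 187) -> [ 18.5 351.4 129.1] yaw -0.3
[256.6 179.3] [247 173  20  13 213] [509.6 -18.8]
```

View pics/sm14.png

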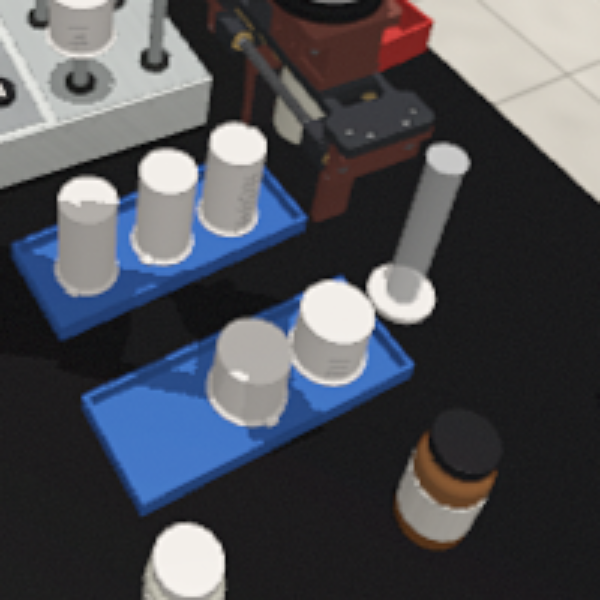

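Placed well. Next the low one on peg3.

>>> {"method": "move_arm", "body": {"increments": [0,3,58,6,0,0,6,116,6,0,0,9,175,6,0,0,11,233,6,0,0,14,292,6,0,0,16,351,6,0,0,16,351,6,0,0,16,351,6,0,0,16,351,6,0]}}

```text
t: 28.82
ee_pos: [509.6, -17.6, 307.7]
orientation: [0.102, 3.127, -0.003]
ft_force: [-0.5, -0.3, -0.2]
width: 87.6
```

```bash
python3 -c "
from h import *
inc((510.5,-17,310),(510.5,-17,187))
"
```

```text
t 28.82 pos [509.6 -17.6 307.7] F [-0.5 -0.3 -0.2] w 87.6
(510.5, -17, 310) -> [-0.8  0.6 -2.3] yaw -0.3
(510.5, -17, 187) -> [  0.8   0.8 120.7] yaw -0.3
```

>>> {"method": "move_arm", "body": {"increments": [0,1,1,50,0,0,1,1,80,0,0,1,1,105,0,0,1,1,118,0,0,1,1,121,0,0,1,1,121,0,0,1,1,121,0,255,1,1,121,0,255,1,1,121,0,255,1,1,121,0,255,1,1,121,0]}}

```text
t: 30.2
ee_pos: [510.4, -16.7, 187.0]
orientation: [0.102, 3.127, -0.003]
ft_force: [0.5, 0.2, 2.5]
width: 67.0
```

```bash
python3 -c "
from h import *
inc((510.5,-17,310),(416,-370,310))
s=grab('side')
cv2.imwrite('pics/sm15.png',cv2.resize(s['frame'][90:290,180:380,::-1],None,fx=3,fy=3))
"
```

```text
t 30.20 pos [510.4 -16.7 187. ] F [0.5 0.2 2.5] w 67.0
(510.5, -17, 310) -> [  -1.8   -0.5 -123. ] yaw -0.3
(416, -370, 310) -> [  69.5 -358.9 -123.5] yaw -0.3
```

View pics/sm15.png

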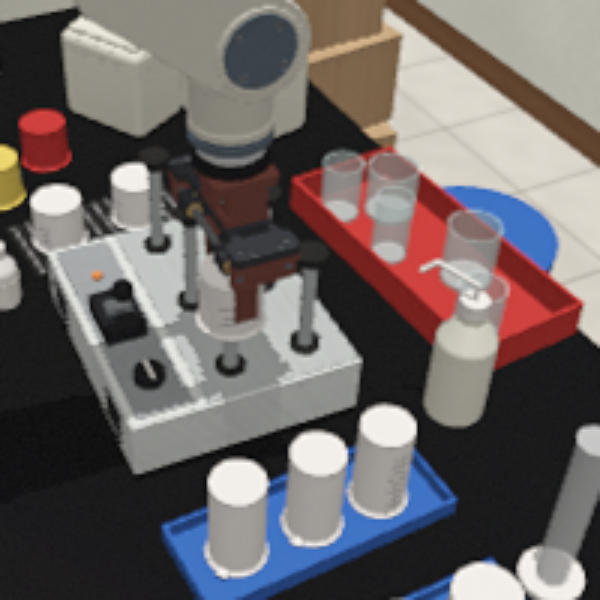

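>>> {"method": "move_arm", "body": {"increments": [255,-1,0,-20,0,255,-1,0,-60,0,255,-1,0,-110,0,255,0,0,-123,0,255,11,-58,-123,0,255,23,-118,-123,0,255,34,-178,-123,0,255,46,-238,-123,0,255,57,-298,-123,0,255,69,-359,-123,0,255,69,-359,-123,0,255,69,-359,-123,0]}}

```text
t: 31.75
ee_pos: [415.8, -369.6, 308.1]
orientation: [0.104, 3.128, 0.0]
ft_force: [0.1, 0.7, -0.7]
width: 66.6
```

```bash
python3 -c "
from h import *
inc((416,-370,40),(416,-370,33))
s=grab('side')
cv2.imwrite('pics/sm16.png',cv2.resize(s['frame'][184:384,230:430,::-1],None,fx=3,fy=3))
"
```

```text
t 31.75 pos [ 415.8 -369.6  308.1] F [ 0.1  0.7 -0.7] w 66.6
(416, -370, 40) -> [  2.9  -0.6 268.1] yaw -0.4
(416, -370, 33) -> [  3.   -0.6 275.1] yaw -0.4
```

View pics/sm16.png

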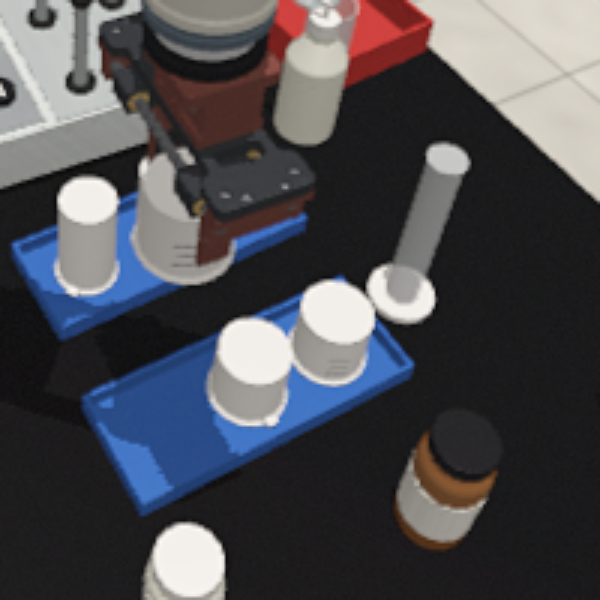

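>>> {"method": "move_arm", "body": {"increments": [255,3,-1,60,0,255,3,-1,120,0,255,3,-1,180,0,255,3,-1,230,0,255,3,-1,260,0,255,3,-1,267,0,255,3,-1,270,0,255,3,-1,270,0,255,3,-1,270,0]}}

```text
t: 32.92
ee_pos: [417.1, -370.5, 39.7]
orientation: [0.102, 3.126, -0.002]
ft_force: [-0.6, -0.2, -1.3]
width: 66.7
```

>>> {"method": "move_arm", "body": {"increments": [255,1,0,3,0,255,1,0,4,0,255,1,0,5,0,255,1,0,6,0,255,1,0,6,0,255,1,0,7,0,255,1,0,7,0]}}

```text
t: 33.8
ee_pos: [416.2, -370.5, 33.0]
orientation: [0.101, 3.126, -0.002]
ft_force: [-1.9, 1.2, 4.5]
width: 66.7
```

>>> {"method": "move_arm", "body": {"increments": [255,0,0,0,0,25,0,0,0,0,25,0,0,0,0,25,0,0,0,0,25,0,0,-20,0,25,0,0,-70,0,0,0,0,-130,0,0,0,0,-190,0,0,0,0,-250,0,0,0,0,-280,0,0,0,0,-280,0]}}

```text
t: 35.17
ee_pos: [413.3, -370.8, 315.6]
orientation: [0.101, 3.122, -0.008]
ft_force: [0.3, 0.7, -0.5]
width: 88.0
```

```bash
python3 -c "
from h import *
np.set_printoptions(precision=1,suppress=True)
inc((449,379,300))
s=grab('side');d=grab('top')
cv2.imwrite('pics/sm17.png',cv2.resize(s['frame'][100:384,150:430,::-1],None,fx=2,fy=2))
cv2.imwrite('pics/tm17.png',cv2.resize(d['frame'][140:260,130:290,::-1],None,fx=5,fy=5,interpolation=cv2.INTER_CUBIC))
for c,st in blobs(d,235,(150,170,185,240)): print(c,st,cast(d,*c,72))
for c,st in blobs(s,225,(180,130,240,170)): print(c,st,cast(s,*c,72))
"
```

```text
t 35.17 pos [ 413.3 -370.8  315.6] F [ 0.3  0.7 -0.5] w 88.0
(449, 379, 300) -> [ 13.3 750.6  11.9] yaw -0.3
[166.1 186.7] [159 180  15  14 158] [563.9 383.4  72. ]
[165.6 215. ] [159 208  14  15 166] [448.3 381.7  72. ]
[223.3 148.7] [218 145  11   8  74] [558.8 381.   72. ]
[198.2 156.2] [191 152  15   9 106] [448.8 376.2  72. ]
```

View pics/sm17.png

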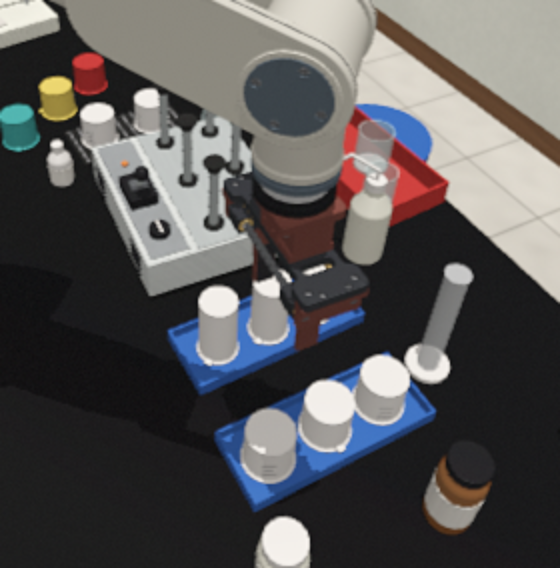

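View pics/tm17.png

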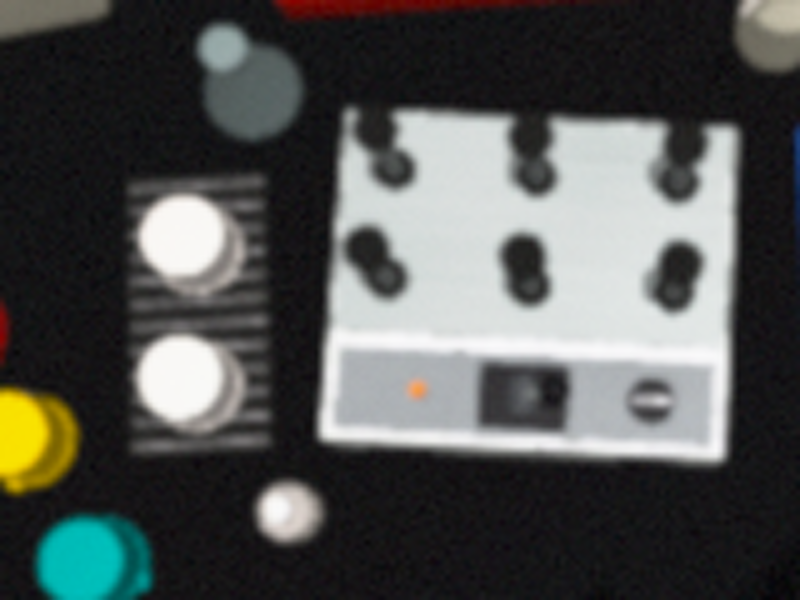

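```bash
python3 -c "
from h import *
np.set_printoptions(precision=1,suppress=True)
d=grab('top')
C=[(367,247),(522,252),(683,262),(376,130),(531,137),(686,142)]
for i,c in enumerate(C): print(i+1,cast(d,c[0]/5+130,c[1]/5+140,220)[:2])
for n,q in (('yel',(132,227)),('turq',(147.5,252.5)),('red',(118,205))): print(n,cast(d,*q,66)[:2])
"
```

```text
1 [522.3 212. ]
2 [517.3  99. ]
3 [508.6 -18.2]
4 [610.2 206.6]
5 [603.6  92.2]
6 [598.5 -22.1]
yel [402.4 515.6]
turq [301.2 449.4]
red [491.8 576.6]
```

>>> {"method": "move_arm", "body": {"increments": [0,1,60,5,0,0,2,120,10,0,0,3,180,12,0,0,4,240,12,0,0,5,300,12,0,0,7,360,12,0,0,8,420,12,0,0,9,480,12,0,0,10,540,12,0,0,11,600,12,0,0,12,660,12,0,0,13,720,12,0]}}

```text
t: 36.83
ee_pos: [444.6, 351.6, 297.3]
orientation: [0.101, 3.131, -0.003]
ft_force: [1.3, -1.0, -0.0]
width: 87.8
```

```bash
python3 -c "
from h import *
np.set_printoptions(precision=1,suppress=True)
s=grab('side')
cv2.imwrite('pics/sm18.png',cv2.resize(s['frame'][60:220,130:290,::-1],None,fx=3.5,fy=3.5))
for c,st in blobs(s,225,(180,130,240,170)): print(c,st,cast(s,*c,72))
inc((449,379.5,200))
"
```

```text
[223.3 148.7] [218 145  11   8  73] [559.1 381.2  72. ]
t 36.88 pos [445.  357.7 297.3] F [0.2 3.9 1.2] w 87.6
(449, 379.5, 200) -> [-1.7 21.7 97.4] yaw -0.2
```

View pics/sm18.png

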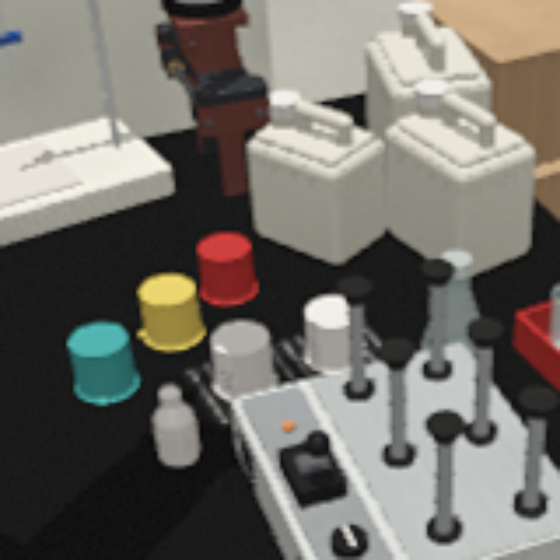

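>>> {"method": "move_arm", "body": {"increments": [0,-2,22,40,0,0,-2,22,97,0,0,-2,22,140,0,0,-2,22,160,0,0,-2,22,160,0,0,-2,22,160,0,0,-2,22,160,0]}}

```text
t: 37.75
ee_pos: [450.5, 380.2, 138.4]
orientation: [0.098, 3.129, 0.005]
ft_force: [0.5, -0.4, 0.1]
width: 87.6
```

```bash
python3 -c "
from h import *
np.set_printoptions(precision=1,suppress=True)
s=grab('side')
cv2.imwrite('pics/sm19.png',cv2.resize(s['frame'][60:220,130:290,::-1],None,fx=3.5,fy=3.5))
inc((449,379.5,35))
"
```

```text
t 37.80 pos [450.5 380.2 138.5] F [-1.1 -1.2 -0.5] w 87.9
(449, 379.5, 35) -> [  2.6  -1.2 103.4] yaw -0.2
```

View pics/sm19.png

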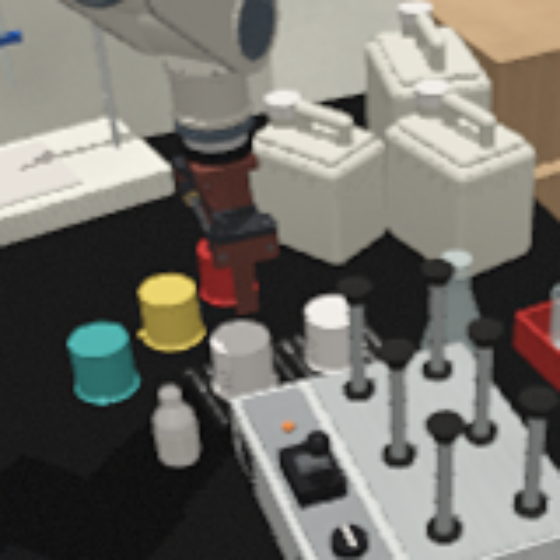

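>>> {"method": "move_arm", "body": {"increments": [0,2,-1,40,0,0,2,-1,70,0,0,2,-1,92,0,0,3,-1,103,0,0,3,-1,103,0,0,3,-1,103,0,255,3,-1,103,0,255,3,-1,103,0,255,3,-1,103,0,255,3,-1,103,0]}}

```text
t: 39.05
ee_pos: [448.9, 380.0, 35.9]
orientation: [0.098, 3.128, 0.006]
ft_force: [-0.2, 0.6, 5.6]
width: 67.2
```

```bash
python3 -c "
from h import *
inc((449,379.5,270),(611.5,206,270))
"
```

```text
t 39.05 pos [448.9 380.   35.9] F [-0.2  0.6  5.6] w 67.2
(449, 379.5, 270) -> [  -2.9    0.5 -234.1] yaw -0.2
(611.5, 206, 270) -> [-176.  -162.4 -232.8] yaw -0.2
```

>>> {"method": "move_arm", "body": {"increments": [255,0,0,-20,0,255,0,0,-70,0,255,-1,0,-130,0,255,-2,0,-190,0,255,-3,0,-250,0,255,-3,0,-264,0,255,-45,-40,-264,0,255,-90,-80,-264,0,255,-135,-120,-264,0,255,-176,-162,-264,0,255,-176,-162,-264,0,255,-176,-162,-264,0]}}

```text
t: 40.55
ee_pos: [610.3, 206.2, 300.3]
orientation: [0.1, 3.13, 0.006]
ft_force: [-0.2, 0.0, -0.9]
width: 66.7
```

```bash
python3 -c "
from h import *
np.set_printoptions(precision=1,suppress=True)
s=grab('side')
cv2.imwrite('pics/sm20.png',cv2.resize(s['frame'][60:220,170:330,::-1],None,fx=3.5,fy=3.5))
inc((611.5,206,255),(611.5,206,188))
"
```

```text
t 40.60 pos [610.  206.8 300.6] F [-0.4  0.6 -0.7] w 66.8
(611.5, 206, 255) -> [-1.1 -0.9 45.6] yaw -0.2
(611.5, 206, 188) -> [ -0.4  -1.2 112.6] yaw -0.2
```

View pics/sm20.png

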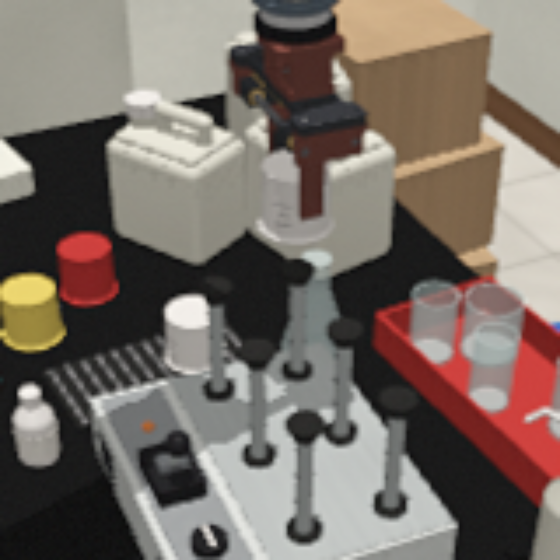

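>>> {"method": "move_arm", "body": {"increments": [255,-1,-1,30,0,255,-1,-1,45,0,255,-1,-1,55,0,255,-1,-1,65,0,255,-1,-1,75,0,255,-1,-1,75,0]}}

```text
t: 41.35
ee_pos: [611.4, 205.9, 224.8]
orientation: [0.098, 3.131, 0.005]
ft_force: [0.4, -0.3, -0.3]
width: 66.9
```

```bash
python3 -c "
from h import *
np.set_printoptions(precision=1,suppress=True)
s=grab('side')
cv2.imwrite('pics/sm21.png',cv2.resize(s['frame'][60:220,170:330,::-1],None,fx=3.5,fy=3.5))
inc((611.5,206,192),(611.5,206,188))
"
```

```text
t 41.40 pos [611.7 206.  225.4] F [ 0.  -0.3 -1.2] w 66.8
(611.5, 206, 192) -> [ 0.5 -0.1 33.4] yaw -0.2
(611.5, 206, 188) -> [ 0.6 -0.1 37.4] yaw -0.2
```

View pics/sm21.png

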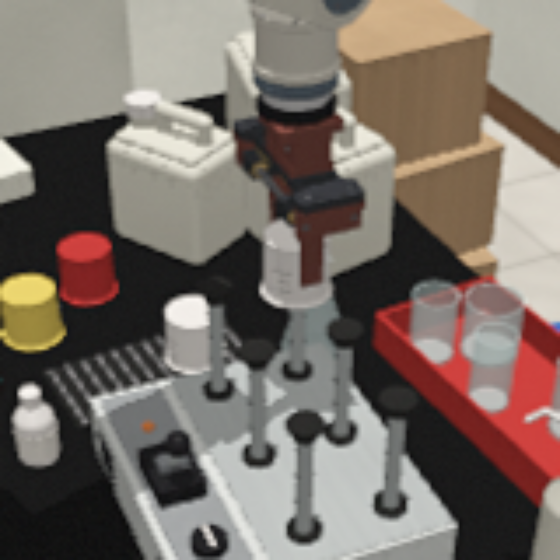

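Cap is inside the mouth (no force, cap hidden by the beaker). Lower onto it.

>>> {"method": "move_arm", "body": {"increments": [255,0,0,15,0,255,0,0,27,0,255,0,0,33,0,255,0,0,35,0,255,0,0,36,0,255,0,0,36,0]}}

```text
t: 42.15
ee_pos: [612.3, 206.1, 189.7]
orientation: [0.098, 3.13, 0.006]
ft_force: [0.0, -0.2, -0.5]
width: 67.0
```

>>> {"method": "move_arm", "body": {"increments": [255,0,0,0,0,255,0,0,1,0,255,0,0,1,0]}}

```text
t: 42.52
ee_pos: [612.2, 206.1, 188.7]
orientation: [0.098, 3.13, 0.006]
ft_force: [0.4, -0.3, -1.8]
width: 67.0
```

>>> {"method": "move_arm", "body": {"increments": [255,0,0,1,0,255,0,0,1,0,255,0,0,2,0,255,0,0,2,0]}}

```text
t: 43.02
ee_pos: [612.4, 206.2, 187.9]
orientation: [0.098, 3.129, 0.006]
ft_force: [-3.4, -1.3, 7.6]
width: 66.8
```

>>> {"method": "move_arm", "body": {"increments": [255,0,0,0,0,25,0,0,0,0,25,0,0,0,0,25,0,0,0,0,10,0,0,-15,0,0,0,0,-50,0,0,0,0,-100,0,0,0,0,-120,0,0,0,0,-120,0]}}

```text
t: 44.15
ee_pos: [612.1, 206.1, 310.9]
orientation: [0.098, 3.125, 0.009]
ft_force: [0.1, -0.5, -0.3]
width: 87.8
```

```bash
python3 -c "
from h import *
np.set_printoptions(precision=1,suppress=True)
s=grab('side')
cv2.imwrite('pics/sm22.png',cv2.resize(s['frame'][60:220,170:330,::-1],None,fx=3.5,fy=3.5))
inc((563,381,300),(563,381,160))
for c,st in blobs(s,225,(180,130,240,170)): print(c,st,cast(s,*c,72))
"
```

```text
t 44.20 pos [611.3 205.8 308.9] F [-0.5 -0.9 -0.2] w 87.8
(563, 381, 300) -> [ 59.2 171.8   9. ] yaw -0.2
(563, 381, 160) -> [ 61.  171.1 149. ] yaw -0.2
[223.3 148.7] [218 145  11   8  74] [558.8 381.   72. ]
```

View pics/sm22.png

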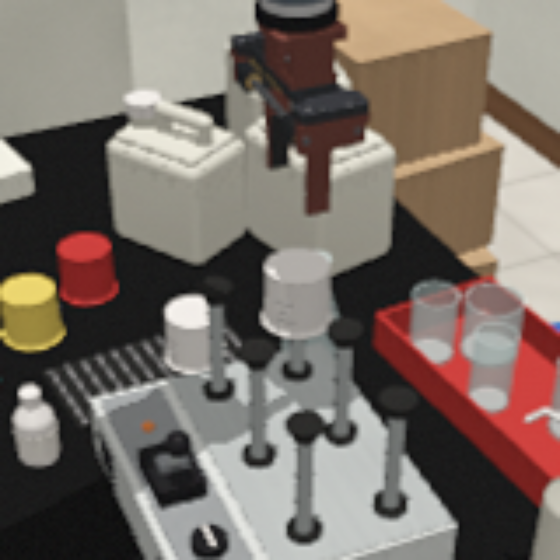

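>>> {"method": "move_arm", "body": {"increments": [0,20,57,9,0,0,40,115,9,0,0,60,172,40,0,0,60,172,90,0,0,60,172,130,0,0,60,172,149,0,0,60,172,149,0,0,60,172,149,0,0,60,172,149,0]}}

```text
t: 45.32
ee_pos: [565.1, 382.2, 162.0]
orientation: [0.098, 3.125, 0.01]
ft_force: [0.7, 0.0, 0.8]
width: 88.1
```

```bash
python3 -c "
from h import *
np.set_printoptions(precision=1,suppress=True)
s=grab('side')
cv2.imwrite('pics/sm23.png',cv2.resize(s['frame'][60:220,150:310,::-1],None,fx=3.5,fy=3.5))
inc((563.5,381,35.5))
for c,st in blobs(s,200,(180,130,240,170)): print(c,st,cast(s,*c,72))
"
```

```text
t 45.38 pos [564.9 382.1 161.7] F [0.5 0.  0.2] w 87.6
(563.5, 381, 35.5) -> [  3.1  -2.1 126.2] yaw -0.2
```

View pics/sm23.png

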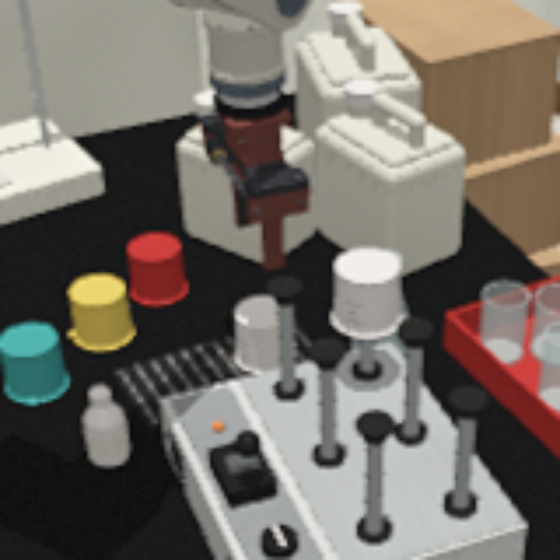

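>>> {"method": "move_arm", "body": {"increments": [0,2,-2,40,0,0,2,-2,80,0,0,3,-2,110,0,0,3,-2,126,0,0,3,-2,126,0,0,3,-2,126,0,255,3,-2,126,0,255,3,-2,126,0,255,3,-2,126,0,255,3,-2,126,0]}}

```text
t: 46.62
ee_pos: [564.0, 381.4, 36.5]
orientation: [0.098, 3.125, 0.011]
ft_force: [-1.0, 0.9, 4.6]
width: 65.6
```

```bash
python3 -c "
from h import *
inc((563.5,381,300),(598.7,-22.5,300))
s=grab('side')
cv2.imwrite('pics/sm24.png',cv2.resize(s['frame'][60:220,150:310,::-1],None,fx=3.5,fy=3.5))
"
```

```text
t 46.62 pos [564.  381.4  36.5] F [-1.   0.9  4.6] w 65.6
(563.5, 381, 300) -> [  -3.6    1.5 -263.5] yaw -0.2
(598.7, -22.5, 300) -> [ -64.  -399.  -265.5] yaw -0.2
```

View pics/sm24.png

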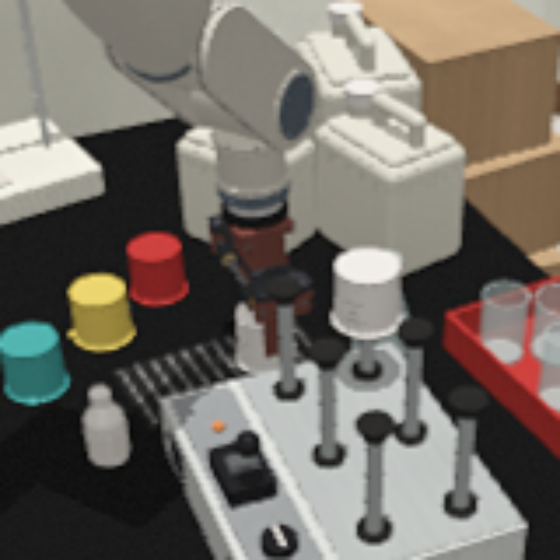

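>>> {"method": "move_arm", "body": {"increments": [255,0,0,-20,0,255,0,0,-70,0,255,-1,0,-130,0,255,-2,0,-190,0,255,-3,0,-250,0,255,-4,1,-270,0,255,-4,1,-270,0,255,-4,1,-270,0]}}

```text
t: 47.68
ee_pos: [563.0, 379.9, 305.2]
orientation: [0.098, 3.126, 0.009]
ft_force: [-0.5, -0.0, -1.1]
width: 65.5
```

```bash
python3 -c "
from h import *
inc((598.7,-22.5,305))
"
```

```text
t 47.67 pos [563.  379.9 305.2] F [-0.5 -0.  -1.1] w 65.5
(598.7, -22.5, 305) -> [ -60.8 -399.4   -1.3] yaw -0.2
```

>>> {"method": "move_arm", "body": {"increments": [255,-9,-57,0,0,255,-17,-114,0,0,255,-26,-171,0,0,255,-35,-228,-1,0,255,-44,-285,-1,0,255,-52,-342,-1,0,255,-61,-399,-1,0,255,-61,-399,-1,0,255,-61,-399,-1,0,255,-61,-399,-1,0]}}

```text
t: 48.92
ee_pos: [598.5, -20.8, 304.0]
orientation: [0.096, 3.128, 0.009]
ft_force: [-0.4, -0.4, -1.5]
width: 66.1
```

```bash
python3 -c "
from h import *
inc((598.7,-22.5,226),(598.7,-22.5,188))
s=grab('side')
cv2.imwrite('pics/sm25.png',cv2.resize(s['frame'][60:220,180:340,::-1],None,fx=3.5,fy=3.5))
"
```

```text
t 48.92 pos [598.5 -20.8 304. ] F [-0.4 -0.4 -1.5] w 66.1
(598.7, -22.5, 226) -> [ 0.6 -2.1 78. ] yaw -0.1
(598.7, -22.5, 188) -> [  1.1  -2.4 116. ] yaw -0.1
```

View pics/sm25.png

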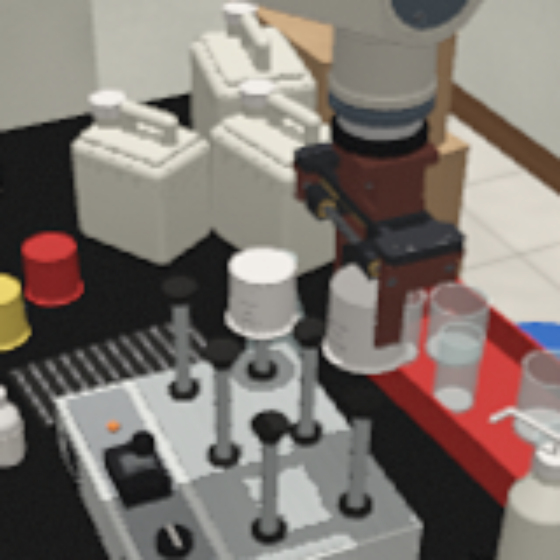

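>>> {"method": "move_arm", "body": {"increments": [255,0,-2,30,0,255,1,-2,50,0,255,1,-2,60,0,255,1,-2,70,0,255,1,-2,78,0,255,1,-2,78,0]}}

```text
t: 49.72
ee_pos: [598.3, -22.2, 225.9]
orientation: [0.095, 3.128, 0.009]
ft_force: [-0.3, 0.6, -2.2]
width: 65.6
```

```bash
python3 -c "
from h import *
inc((598.7,-22.5,188))
s=grab('side')
cv2.imwrite('pics/sm26.png',cv2.resize(s['frame'][60:220,180:340,::-1],None,fx=3.5,fy=3.5))
"
```

```text
t 49.73 pos [598.3 -22.2 225.9] F [-0.3  0.6 -2.2] w 65.6
(598.7, -22.5, 188) -> [ 0.1 -0.5 37.9] yaw -0.1
```

View pics/sm26.png

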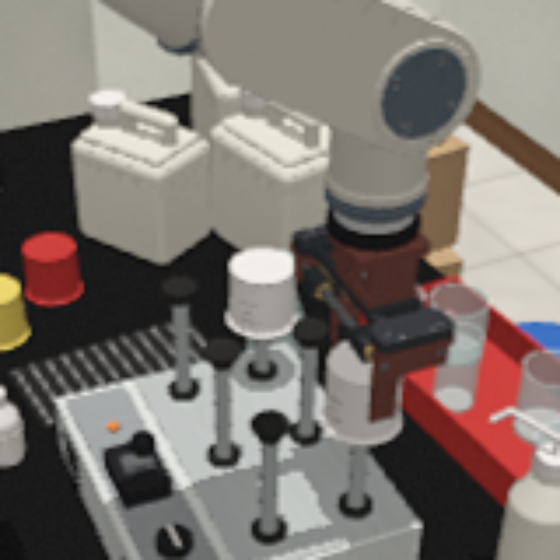

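>>> {"method": "move_arm", "body": {"increments": [255,0,0,15,0,255,0,0,27,0,255,0,0,33,0,255,0,0,35,0,255,0,0,36,0,255,0,0,37,0,255,0,0,37,0]}}

```text
t: 50.65
ee_pos: [599.2, -22.1, 189.5]
orientation: [0.095, 3.127, 0.009]
ft_force: [0.4, 0.7, -0.8]
width: 65.9
```

>>> {"method": "move_arm", "body": {"increments": [255,0,0,1,0,255,0,0,2,0,255,0,0,2,0]}}

```text
t: 51.02
ee_pos: [599.4, -22.1, 188.4]
orientation: [0.095, 3.126, 0.009]
ft_force: [-2.5, 0.0, 5.7]
width: 65.6
```

Contact. Release and rise.

>>> {"method": "move_arm", "body": {"increments": [255,0,0,0,0,25,0,0,0,0,25,0,0,0,0,25,0,0,0,0,10,0,0,-15,0,0,0,0,-50,0,0,0,0,-100,0,0,0,0,-125,0,0,0,0,-125,0]}}

```text
t: 52.15
ee_pos: [598.9, -22.8, 316.5]
orientation: [0.095, 3.121, 0.009]
ft_force: [-0.0, 1.1, -0.6]
width: 87.9
```

```bash
python3 -c "
from h import *
s=grab('side');d=grab('top')
cv2.imwrite('pics/sm27.png',cv2.resize(s['frame'][60:220,180:340,::-1],None,fx=3.5,fy=3.5))
inc((429,35,310),(429,35,142),(429,108,142))
"
```

```text
t 52.25 pos [597.2 -22.7 313.1] F [-0.6 -0.3 -0.2] w 87.5
(429, 35, 310) -> [171.5  47.3   1. ] yaw -0.1
(429, 35, 142) -> [173.7  46.3 169. ] yaw -0.1
(429, 108, 142) -> [178.2 119.2 169.4] yaw -0.1
```

View pics/sm27.png

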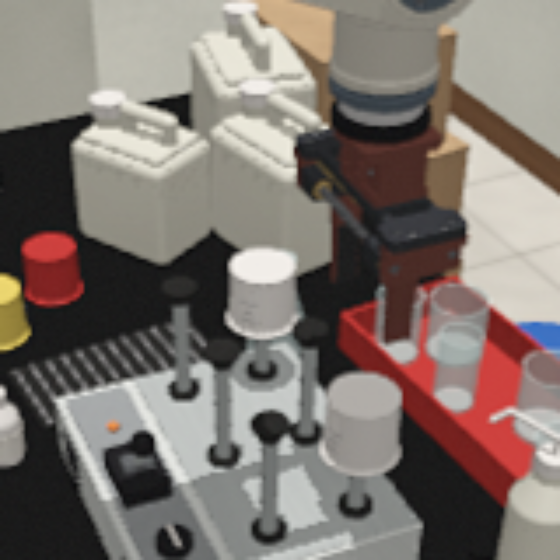

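>>> {"method": "move_arm", "body": {"increments": [255,57,16,0,0,255,114,31,0,0,255,172,46,0,0,255,172,46,0,0,255,172,46,0,0,255,172,46,60,0,255,173,46,120,0,255,174,46,169,0,255,174,46,169,0,255,174,46,169,0,255,174,46,169,0]}}

```text
t: 53.62
ee_pos: [430.6, 34.7, 143.8]
orientation: [0.095, 3.123, 0.009]
ft_force: [0.6, -0.6, 1.2]
width: 0.6
```

```bash
python3 -c "
from h import *
s=grab('side')
cv2.imwrite('pics/sm28.png',cv2.resize(s['frame'][100:240,160:300,::-1],None,fx=4,fy=4))
inc((427.5,100,142),(427.5,104,142))
"
```

```text
t 53.67 pos [430.3  34.7 143.8] F [0.7 0.  0. ] w 0.2
(427.5, 100, 142) -> [ 6.8 65.   2.1] yaw -0.1
(427.5, 104, 142) -> [ 7.1 69.   2.1] yaw -0.1
```

View pics/sm28.png

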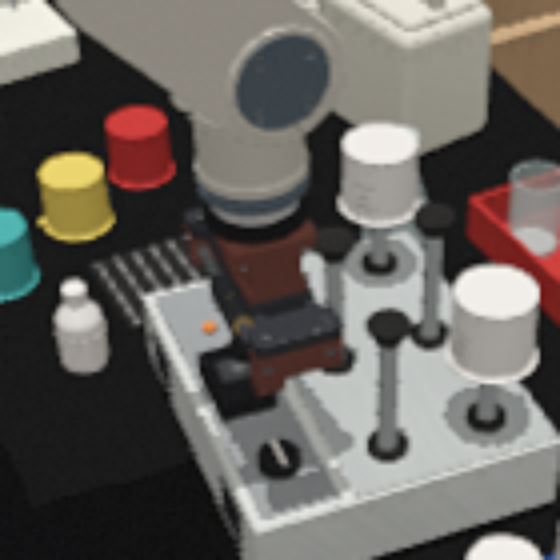

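>>> {"method": "move_arm", "body": {"increments": [255,3,10,2,0,255,3,20,2,0,255,4,30,2,0,255,5,40,2,0,255,6,50,2,0,255,7,60,2,0,255,7,65,2,0,255,7,67,2,0,255,7,67,2,0]}}

```text
t: 54.8
ee_pos: [427.4, 102.1, 142.0]
orientation: [0.095, 3.123, 0.01]
ft_force: [0.6, 0.0, 1.4]
width: 0.5
```

>>> {"method": "move_arm", "body": {"increments": [255,0,2,0,0,255,0,3,0,0,255,0,3,0,0]}}

```text
t: 55.18
ee_pos: [427.5, 105.1, 142.0]
orientation: [0.095, 3.123, 0.009]
ft_force: [-0.5, -1.8, -0.8]
width: 0.8
```

>>> {"method": "move_arm", "body": {"increments": [255,0,2,0,0,255,0,2,0,0,255,0,3,0,0]}}

```text
t: 55.55
ee_pos: [427.6, 108.1, 142.0]
orientation: [0.095, 3.123, 0.009]
ft_force: [-0.4, -1.0, -1.1]
width: 0.5
```

>>> {"method": "move_arm", "body": {"increments": [255,0,1,0,0,255,0,2,0,0,255,0,3,0,0,255,0,3,0,0]}}

```text
t: 56.05
ee_pos: [427.5, 109.0, 141.9]
orientation: [0.093, 3.124, 0.003]
ft_force: [0.9, -17.8, 1.1]
width: 0.2
```

Stop reached at 18 N. Back off and check.

>>> {"method": "move_arm", "body": {"increments": [255,0,-10,0,0,255,0,-25,-20,0,255,0,-40,-60,0,255,0,-60,-110,0,255,0,-60,-160,0,255,40,-60,-200,0,255,80,-60,-200,0,255,80,-60,-200,0,255,80,-60,-200,0]}}

```text
t: 57.18
ee_pos: [341.4, 53.6, 340.7]
orientation: [0.093, 3.123, 0.004]
ft_force: [-0.4, 0.4, -0.8]
width: -0.1
```

```bash
python3 -c "
from h import *
s=grab('side')
cv2.imwrite('pics/sm29.png',cv2.resize(s['frame'][100:384,150:434,::-1],None,fx=2,fy=2))
cv2.imwrite('pics/sm29b.png',cv2.resize(s['frame'][120:240,170:290,::-1],None,fx=5,fy=5))
inc()
"
```

```text
t 57.23 pos [341.6  53.5 340.5] F [ 0.1 -0.1  0.4] w 0.6
```

View pics/sm29.png

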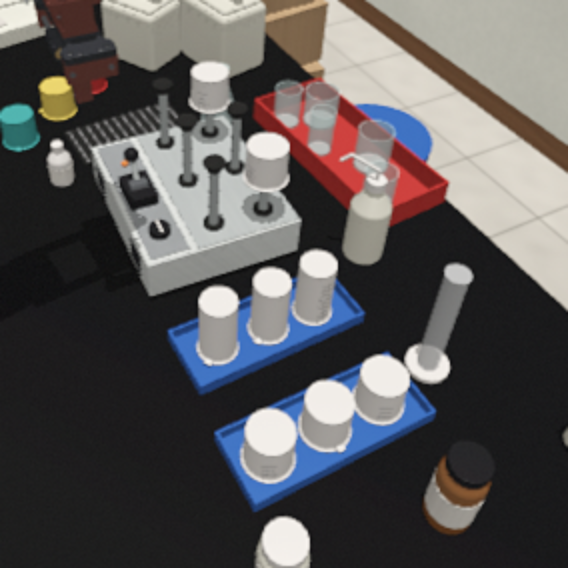

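View pics/sm29b.png

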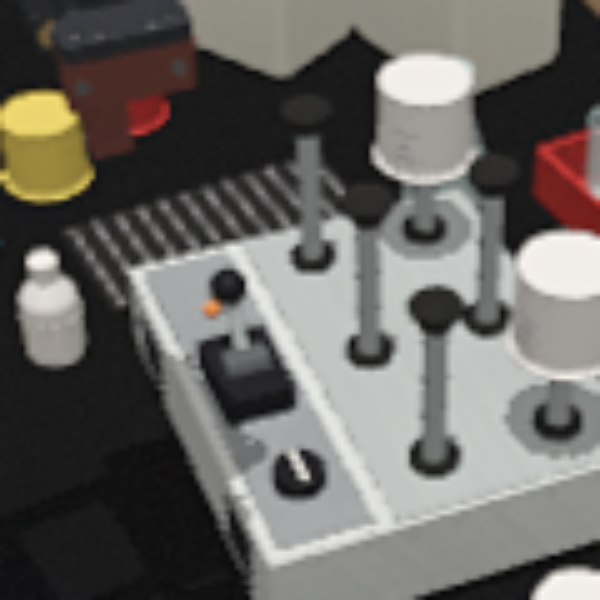

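```bash
python3 -c "
from workcell import ctrl
print(ctrl.close_job())"
```

```text
the job is handed in; nothing more can be done
None
```

The changeover is done and handed in at about 57 s of the 210 s allowed; no verdict was reported.

1. **Off:** I switched the dryer off first, before lifting anything. The ball stood where the off position projects in the side view.
2. **Dry beakers:** Four were on the tubes. Both tall ones went into the tall tray and both low ones into the low tray, mouth down. Contact force at set-down was about 4 to 14 N.
3. **Rinsed beakers:** Both were on the mat and now hang mouth down on tubes 4 and 6, in the back row at left and right.
4. **On:** I switched the dryer back on after both hung. The ball is back at its starting pixel, (216, 177), in the side view.

The last side picture showed three tall beakers upright in one tray, three low in the other and the mat empty. The bystanders and coloured look-alikes in view stood where they were, and the gripper was clear. I saw no sign of either rinsed beaker being knocked aside.

- **Camera disagreement:** The two cameras disagreed by about 4 to 5 mm in y. I used values between the two, and every grasp and placing held.
- **Switch force:** Pressing the switch against its stops reached about 24 N going off and 18 N going on, both with the fingers.

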